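# Strainer from the back of the crowded hook

### The job

The strainer hangs at the back of the crowded hook: first move the two tools in front of it over to the empty spare hook and leave both hanging there. Then take the strainer off, lay it down flat on the counter with its bowl opening upward and let go of it; pick it up again and set it level on the small steel cup, its bowl inside the cup's mouth and its rim resting on the cup. Do not tip over or shove the cup, the squeeze bottle, the jar or the stack of lids.

Things in the scene. Friction and masses are not known exactly. Their poses are not given: they have to be found in the camera images.
- hook_loaded: crowded hook: fixed stand, base 100 x 80 x 12 mm, post, and a level bar (10 mm rod) from the post along own -x, towards the robot; bar axis 220 mm above the counter. Origin on the counter under the post, z up. Three tools hang about 40, 85 and 130 mm from the post; the strainer is always next to the post, the others in either order. The two stands may change places.
- hook_loaded_tip (a point): the crowded hook's upturned tip: own (-160, 0, +230) mm of that hook, centre of the rounded end of the rod; its top is 15 mm above the bar's axis and its front 165 mm from the post. A tool comes off when raised 10 to 23 mm above its hanging height and drawn along the bar past the tip.
- hook_spare: the spare hook, empty at the start: same stand, sizes and frame as the crowded hook. A tool goes on from the tip's side, raised 10 to 23 mm above hanging height. A hanging tool's origin is on the bar's line, 226 mm above the counter.
- strainer: strainer, about 0.14 kg, 203 mm long. Origin: peak of the roof of its hanging eye, mid thickness, which rides on the bar. Own z up the handle to the tab, own x out of its upper (open) face; hanging, x points towards the hook's post. Lying flat on its bowl, x is straight up and the origin 24 mm above the counter, and it balances on its bowl; seated on the cup the origin is about 48 mm up.
- strainer_tab (a point): middle of the flat grip tab on top of the strainer's handle: own point (0, 0, +28) mm. The tab is 12 mm thick (own x), 22 mm wide (own y), from z = +3 to +43 mm. The eye below it is a closed opening 25 mm wide, 35 mm tall (z = 0 to -35 mm) with a gable roof; its frame is 39 mm wide, 12 mm thick.
- strainer_grip (a point): middle of the strainer's lower handle: own point (0, 0, -60) mm. There the black handle is 18 mm wide (own y) and 12 mm thick, from z = -43 to -76 mm; a thin steel neck joins it to the bowl.
- strainer_bowl (a point): centre of the strainer's round steel bowl: own point (0, 0, -120) mm. Bowl 41 mm wide at the top, 34 mm at its flat floor, which lies at own x = -24 mm; flat round rim 70 mm across at x = +3 to +6 mm; a small ear reaches to z = -160 mm.
- round_skimmer: flat round skimmer, about 0.09 kg, 197 mm long: same black handle, tab, eye, origin and axes as the strainer; instead of a bowl a flat steel disc 68 mm across, 3 mm thick, centred at z = -120 mm.
- slotted_turner: flat rectangular turner with three dark slots, about 0.09 kg, 197 mm long: same black handle, tab, eye, origin and axes as the strainer; blade 58 mm wide, 62 mm tall, 3 mm thick, z = -92 to -154 mm.
- dosing_cup: small open steel cup, loose, 62 mm across outside, about 52 mm inside, 51 mm tall; origin at the centre of its underside, z up. A microwave 262 mm tall stands close behind it and is solid; the open counter lies between the cup and the hooks.
- squeeze_bottle: white squeeze bottle standing between the two hooks' fronts, 55 mm across, 186 mm tall; bystander. Origin at the centre of its underside, z up.
- green_jar: square clear jar with a green lid, 67 x 78 x 168 mm; bystander on the left. Origin at the centre of its underside, z up.
- lid_stack: stack of dark cup lids, 87 mm across, 38 mm tall; bystander on the right. Origin at the centre of its underside, z up.

How it is judged:
By the outcome, as a careful person would: the job done as asked, in the order asked, and still so for the second after the job is handed in, with the robot touching nothing.
It also fails if it takes over 72 s, if anything falls off the work surface, if the arm or the gripper's body presses on something with over 40 N, if the wrist force passes 120 N, or if a joint passes its speed limit or range.

### The arm

A 7-joint arm with a two-finger parallel gripper is mounted at the origin on a cart in front of the work surface, level with it; the furniture and walls round the work are solid. World frame = base frame: x ahead of the robot, y to its left, z up, the work surface at z = 0. Lengths are in m, angles in rad, forces in N, time in s.
With the tool pointing down it reaches from about 0.4 to 0.85 m from the base axis. Payload 10.4 kg.
Tool frame: the origin (TCP) lies at the very end of the fingers, on their centre line; the grasp point (between the pads) lies manip.grasp_offset behind it (manip.grasp_offset is the distance from the TCP to the grasp point, in m); z points along the fingers, x is the direction in which the jaws open and shut, and the axes are right-handed (so a half turn about z gives the same grasp; the last joint's range is limited). The gripper opens to 85 mm and grips with 20 to 120 N. Pads are 22 mm wide; open, the fingers measure 114 mm over their backs; the gripper's body (76 mm by 85 mm) begins 54 mm behind the grasp point. The pads swing forward as they close: fully open they stand 13 mm farther back than shut.
Start: joints at [-1.291, 0.332, -0.065, 1.46, 0.022, 1.35, -0.088], TCP at [0.186, 0.597, 0.231] pointing down, gripper open.
Joint ranges: [-2.6, 2.6], [-0.5, 2.12], [-1.47, 1.34], [0.16, 2.42], [-1.27, 4.41], [0.06, 2.06], [-2.6, 2.6]. Speed limits (rad/s): [2.22, 2.22, 2.79, 2.79, 3.14, 3.14, 3.14].

### API

Orientations are given as a unit quaternion [x, y, z, w].
In Python, from workcell import manip gives the robot as it stands.
- The arm moves only by the shell command python3 -m crank 'ROWS' [FORCE]. ROWS is JSON, a list that holds one entry, the list of rows, each a list of 7 numbers: the shift along the world's x, y, z in units of 60 mm (1.0 is 60 mm), then the turn, a rotation vector about the world's x, y, z in units of 5 degrees (1.0 is 5 degrees), then the finger opening in mm, from 0 to 85.4. A call has 1 to 8 rows; each row shifts and turns the commanded pose from where the row before left it; what a row does not reach is not made up. A row lasts 1/8 s, in which the tool goes at most 62.5 mm and 10.7 degrees, less where a joint would pass 70% of its speed; a pose out of reach is approached as far as the arm can. A call is refused whole if a number of a shift passes 1 or a number of a turn 1, either way. A call with a gripper value outside its range is refused whole. The fingers move at their own pace and stop on an object; FORCE is the grip in N (left out, the last holds). Time passes only in rows, so rows that do not move let the fingers close. It gives the time, the measured TCP pose, the force and the opening at its end, in the units of the state.
- manip.get_obs(): the state, without advancing time (a new reading comes with each control period).
- manip.camera(name): name is "scene" or "top" or "wrist"; returns (picture, depth): 400x640x3 uint8, blue, green, red; 400x640 float32, m along the optical axis (not along the pixel's ray), 0 where there is no reading.
- manip.get_calibration(name): a dict with "fx", "fy", "cx", "cy" (pixels), "k1" (the pictures are not rectified: a ray, as slopes to the right and down, at radius r is drawn at 1 + k1 r^2 times it, then the intrinsics apply), "rvec" (rotation vector, rad) and "tvec" (3), from world to camera coordinates, as OpenCV has them; the wrist camera has in their place "T_tool_cam" (4x4, takes a point from camera to tool coordinates, whose origin is the TCP and whose axes are the tool frame's). Camera axes: x right, y down, z forward; pixel columns grow to the right and rows downward; lengths in m; the calibration is good to about 2 mm. A picture is of the moment at which its call begins: read the wrist's pose just before it. get_calibration takes no time and is no camera call.
- manip.hand_in(): hands the job in, once; it reports no verdict.
The state is a dict: "clock": time; "joint_pos": joint angles; "joint_velocities": joint speeds; "tau": joint torques, N m; "position": TCP position; "ee_rot": TCP orientation; "ft_force": force on the tool from outside, world axes, zero at the start; "torque": the same for the moment, N m; "grip_width": opening from 0.0 (shut) to 1.0 (fully open).
Only numpy, scipy, OpenCV 4.12 (cv2) and the standard library are available. Lean on these libraries where they do the work, as an engineer would, in place of code of your own. Each camera call takes 0.05 s, during which the arm holds its last target.

## Working session

There is one attempt and no reset: what is moved stays moved. The work goes in short steps, Python scripts to look and compute and a shell command to move; the robot and the scene stay as the last step left them, time stands still between calls to the robot, and variables do not carry over. Pictures are saved under pics/ and viewed, and the job is handed in when it is done.

```bash
ls -la; mkdir -p pics; cat > h.py <<'E'
import numpy as np, cv2
from scipy.spatial.transform import Rotation as R
from workcell import manip
def grab(name):
    o=manip.get_obs(); im,d=manip.camera(name); return o,im.copy(),d.copy()
def T_wc(name,o=None):
    c=manip.get_calibration(name)
    if "T_tool_cam" in c:
        T=np.eye(4);T[:3,:3]=R.from_quat(o["ee_rot"]).as_matrix();T[:3,3]=o["position"]
        return T@np.array(c["T_tool_cam"])
    A=np.eye(4);A[:3,:3]=cv2.Rodrigues(np.array(c["rvec"],float))[0];A[:3,3]=np.ravel(c["tvec"])
    return np.linalg.inv(A)
def cloud(name,o,d):
    c=manip.get_calibration(name)
    K=np.array([[c["fx"],0,c["cx"]],[0,c["fy"],c["cy"]],[0,0,1.]])
    h,w=d.shape
    u,v=np.meshgrid(np.arange(w,dtype=float),np.arange(h,dtype=float))
    p=cv2.undistortPoints(np.stack([u.ravel(),v.ravel()],1)[:,None],K,np.array([c["k1"],0,0,0,0.]))[:,0].reshape(h,w,2)
    P=np.dstack([p*d[...,None],d]); T=T_wc(name,o)
    W=P@T[:3,:3].T+T[:3,3]; W[d<=0]=np.nan
    return W
def proj(name,pts,o=None):
    c=manip.get_calibration(name);T=np.linalg.inv(T_wc(name,o))
    K=np.array([[c["fx"],0,c["cx"]],[0,c["fy"],c["cy"]],[0,0,1.]])
    return cv2.projectPoints(np.array(pts,float).reshape(-1,3),cv2.Rodrigues(T[:3,:3])[0],T[:3,3],K,np.array([c["k1"],0,0,0,0.]))[0][:,0]
E
python3 - <<'E'
from h import *
for n in("scene","top","wrist"):
    o,im,d=grab(n); cv2.imwrite(f"pics/a_{n}.png",im); np.savez(f"a_{n}.npz",im=im,W=cloud(n,o,d),d=d)
    print(n,T_wc(n,o).round(3).tolist())
print(manip.get_obs(),manip.grasp_offset)
E
```

```text
total 12
drwxr-xr-x  3 agent agent 4096 Dec  7 09:56 .
drwxr-xr-x 23 root  root  4096 Dec  7 09:56 ..
drwxr-xr-x  2 agent agent 4096 Dec  7 09:56 pics
scene [[0.532, -0.458, 0.712, -0.38], [-0.846, -0.309, 0.434, -0.595], [0.021, -0.834, -0.552, 0.905], [0.0, 0.0, 0.0, 1.0]]
top [[0.052, -0.976, 0.211, 0.274], [-0.999, -0.051, 0.011, -0.012], [0.0, -0.211, -0.978, 1.488], [0.0, 0.0, 0.0, 1.0]]
wrist [[0.298, 0.921, 0.25, 0.122], [0.954, -0.288, -0.079, 0.616], [-0.001, 0.262, -0.965, 0.374], [0.0, 0.0, 0.0, 1.0]]
{'clock': 0.15, 'joint_pos': array([-1.29058479,  0.33270765, -0.06471735,  1.46070471,  0.02156761,
        1.34987955, -0.08847494]), 'joint_velocities': array([-7.26994705e-04, -1.32430731e-03,  1.06954261e-03, -3.30795752e-03,
        2.15727482e-03, -6.65150234e-05, -1.96016716e-03]), 'tau': array([ 2.02916141e-03, -6.25834751e+01,  4.99438634e-02, -3.91848350e+01,
        1.62822154e-02,  7.55030749e-03, -7.82817523e-06]), 'position': array([0.18627889, 0.59632304, 0.23073149]), 'ee_rot': array([ 8.05653965e-01,  5.92386221e-01, -4.04163295e-04,  2.99543083e-04]), 'ft_force': array([-0.65242121, -0.20261211, -0.30283375]), 'torque': array([ 0.00191388, -0.0370763 ,  0.0125258 ]), 'grip_width': 0.999059646768165} 0.0187
```

View pics/a_scene.png

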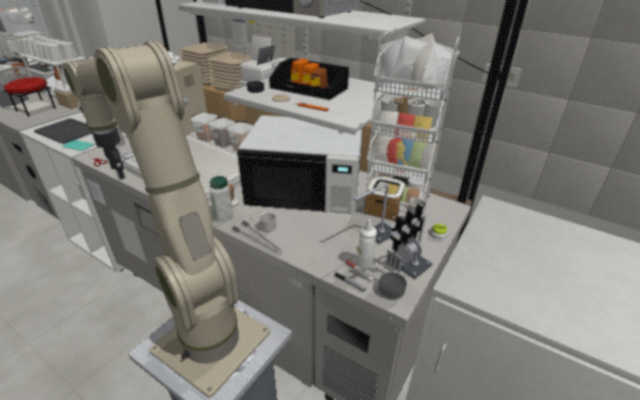

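View pics/a_top.png

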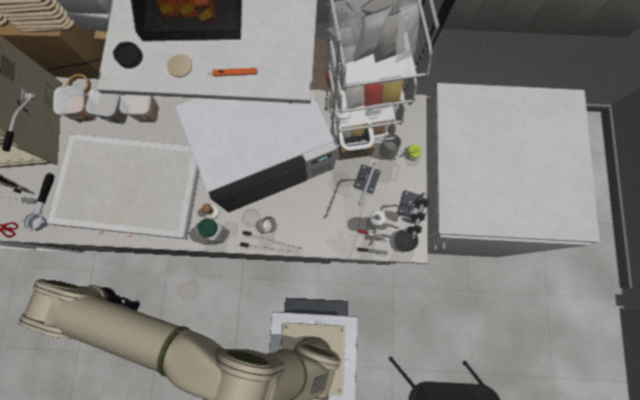

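View pics/a_wrist.png

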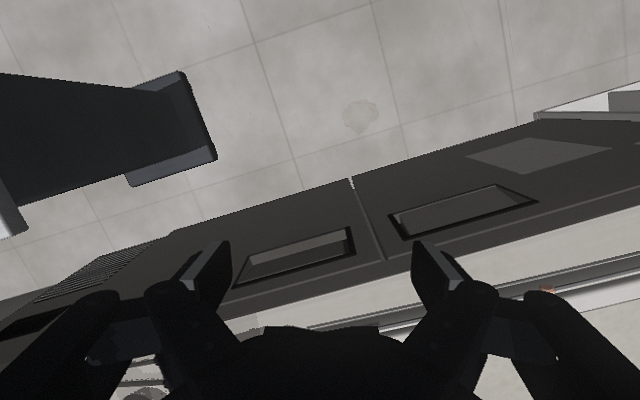

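```bash
python3 - <<'E'
import cv2
a=cv2.imread("pics/a_scene.png");b=cv2.imread("pics/a_top.png")
cv2.imwrite("pics/b1.png",cv2.resize(a[160:310,300:470],None,fx=4.4,fy=4,interpolation=2)[:600,:800])
cv2.imwrite("pics/b2.png",cv2.resize(b[130:270,180:440],None,fx=3,fy=3,interpolation=2))
E
```

```text
(no output)
```

View pics/b1.png

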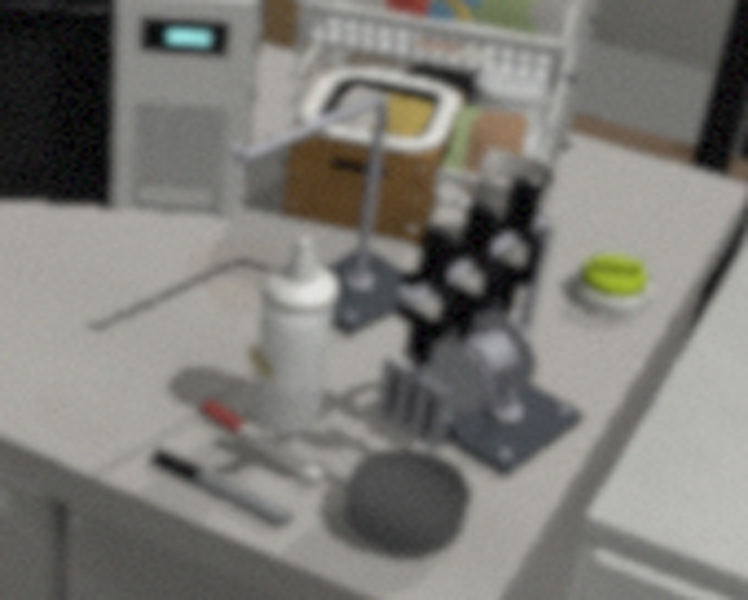

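View pics/b2.png

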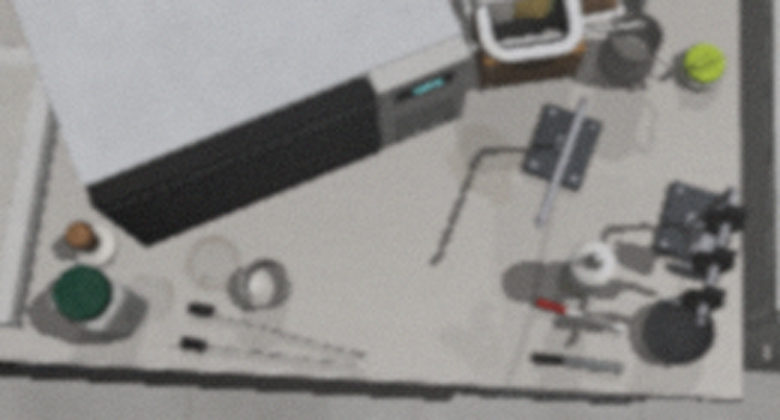

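```bash
python3 - <<'E'
import numpy as np
t=np.load("a_top.npz");W=t["W"];im=t["im"]
s=np.load("a_scene.npz");V=s["W"]
def at(A,u,v,r=1):
    return np.nanmedian(A[v-r:v+r+1,u-r:u+r+1].reshape(-1,3),axis=0).round(3)
print("counter",at(W,300,200),at(W,330,240),at(W,210,245))
# top view bits (crop/3 + (180,130))
for n,(x,y) in dict(cup=(260,285),jar=(82,292),bottle=(594,262),lids=(675,332),tab1=(702,298),tab2=(712,262),tab3=(728,215),sparebarTip=(543,218),sparebarEnd=(580,105),lbase=(690,205),sbase=(545,120)).items():
    print(n,at(W,180+x//3,130+y//3))
print("scene")
for n,(x,y) in dict(bottle=(305,280),lids=(405,490),tab1=(437,240),tab2=(487,205),tab3=(525,180),stip=(240,155),send=(380,105),c1=(423,297),c2=(467,274),c3=(510,250),turner=(405,395),skim=(460,370)).items():
    print(n,at(V,300+int(x/4.4),160+y//4))
# high points in hook region by top
m=(W[...,2]>.15)&(W[...,1]<-.1)&(W[...,1]>-.6)&(W[...,0]<.95)&(W[...,2]<.3)
P=W[m];print(len(P))
for p in P[np.argsort(P[:,1])][::6]:print(p.round(3))
E
```

```text
counter [ 0.58   0.082 -0.004] [ 0.428 -0.044 -0.001] [ 0.385  0.418 -0.001]
cup [ 0.474  0.208 -0.001]
jar [0.434 0.386 0.168]
bottle [ 0.498 -0.202  0.175]
lids [ 0.44  -0.328  0.028]
tab1 [ 0.453 -0.31   0.243]
tab2 [ 0.494 -0.323  0.234]
tab3 [ 0.543 -0.332  0.256]
sparebarTip [ 0.541 -0.137  0.223]
sparebarEnd [ 0.669 -0.175  0.222]
lbase [ 0.608 -0.35   0.011]
sbase [ 0.713 -0.154  0.011]
scene
bottle [ 0.496 -0.213  0.153]
lids [ 0.448 -0.33   0.029]
tab1 [ 0.45  -0.32   0.267]
tab2 [ 0.775 -0.254  0.079]
tab3 [ 0.55  -0.339  0.267]
stip [ 0.529 -0.135  0.226]
send [ 0.673 -0.182  0.213]
c1 [ 0.444 -0.318  0.221]
c2 [ 0.758 -0.253  0.001]
c3 [ 0.769 -0.281  0.037]
turner [ 0.459 -0.314  0.113]
skim [ 0.499 -0.336  0.119]
1503
[ 0.543 -0.359  0.222]
[ 0.542 -0.355  0.225]
[ 0.587 -0.352  0.21 ]
[ 0.538 -0.351  0.19 ]
[ 0.577 -0.349  0.223]
[ 0.58  -0.348  0.159]
[ 0.586 -0.347  0.163]
[ 0.582 -0.346  0.166]
[ 0.579 -0.345  0.211]
[ 0.539 -0.345  0.236]
[ 0.494 -0.344  0.227]
[ 0.546 -0.343  0.268]
[ 0.566 -0.342  0.223]
[ 0.534 -0.341  0.225]
[ 0.541 -0.34   0.242]
[ 0.491 -0.3
[... 4712 characters left out ...]
34  0.225]
[ 0.804 -0.133  0.22 ]
[ 0.871 -0.133  0.172]
[ 0.912 -0.132  0.168]
[ 0.525 -0.13   0.232]
[ 0.859 -0.129  0.171]
[ 0.894 -0.129  0.163]
[ 0.911 -0.128  0.17 ]
[ 0.843 -0.126  0.171]
[ 0.882 -0.126  0.163]
[ 0.888 -0.125  0.168]
[ 0.847 -0.123  0.163]
[ 0.87  -0.123  0.164]
[ 0.8   -0.122  0.228]
[ 0.893 -0.121  0.174]
[ 0.855 -0.119  0.17 ]
[ 0.881 -0.118  0.165]
[ 0.907 -0.117  0.169]
[ 0.865 -0.115  0.165]
[ 0.881 -0.115  0.165]
[ 0.84  -0.112  0.167]
[ 0.86  -0.112  0.166]
[ 0.88  -0.111  0.167]
[ 0.845 -0.109  0.164]
[ 0.85  -0.108  0.171]
[ 0.883 -0.107  0.168]
[ 0.839 -0.105  0.169]
[ 0.869 -0.104  0.164]
[ 0.816 -0.103  0.196]
[ 0.8   -0.101  0.225]
[ 0.872 -0.1    0.166]
```

```bash
cat > fit.py <<'E'
import numpy as np
def line(P):
    c=np.median(P,0);
    for _ in range(5):
        u,s,vt=np.linalg.svd(P-P.mean(0),full_matrices=False);d=vt[0];d=d*np.sign(d[0])
        r=np.linalg.norm((P-P.mean(0))-np.outer((P-P.mean(0))@d,d),axis=1)
        k=r<max(.005,2*np.median(r)); 
        if k.all():break
        P=P[k]
    return P.mean(0),d,len(P),r.std(),((P-P.mean(0))@d).min(),((P-P.mean(0))@d).max()
E
python3 - <<'E'
import numpy as np
from fit import line
t=np.load("a_top.npz");W=t["W"].reshape(-1,3);V=np.load("a_scene.npz")["W"].reshape(-1,3)
def box(A,lo,hi):return A[((A>lo)&(A<hi)).all(1)]
for n,A in(("top",W),("scene",V)):
    P=box(A,[.5,-.2,.212],[.7,-.1,.245]);m,d,*r=line(P[:,:2]);print(n,"spare",m.round(4),d.round(4),np.degrees(np.arctan2(d[1],d[0])).round(1),np.round(r,3),"ends",(m+d*r[2]).round(4),(m+d*r[3]).round(4),np.median(P[:,2]))
    P=box(A,[.41,-.37,.24],[.6,-.28,.28])
    for x0 in(.43,.475,.52):
        Q=P[(P[:,0]>x0)&(P[:,0]<x0+.045)];print("  tab",len(Q),Q.mean(0).round(4),Q.min(0).round(3),Q.max(0).round(3))
    P=box(A,[.5,-.42,.004],[.78,-.1,.02])
    for lo,hi in((-.42,-.26),(-.25,-.1)):
        Q=P[(P[:,1]>lo)&(P[:,1]<hi)&(P[:,0]>.53)]; print("  base",len(Q),np.median(Q,0).round(3),Q.min(0).round(3),Q.max(0).round(3))
    P=box(A,[.42,.15,.03],[.54,.26,.08]);print("  cup",len(P),P.mean(0).round(3),P.min(0).round(3),P.max(0).round(3))
    P=box(A,[.45,-.25,.1],[.55,-.16,.2]);print("  bottle",P.mean(0).round(3),P.min(0).round(3),P.max(0).round(3))
    P=box(A,[.38,-.4,.015],[.5,-.27,.06]);print("  lids",P.mean(0).round(3),P.min(0).round(3),P.max(0).round(3))
    P=box(A,[.5,-.1,.03],[.8,.45,.3]);print("  micro",P.min(0).round(3),P.max(0).round(3)); 
    for y in np.arange(-.1,.45,.05):
        Q=P[(P[:,1]>y)&(P[:,1]<y+.05)]
        if len(Q):print("    ",y.round(2),Q[:,0].min().round(3),end=" ")
E
```

```text
top spare [ 0.5996 -0.1534] [ 0.9516 -0.3074] -17.9 [ 1.3e+02  1.0e-03 -7.9e-02  8.6e-02] ends [ 0.5242 -0.1291] [ 0.6814 -0.1799] 0.22388318711556432
  tab 39 [ 0.4552 -0.3151  0.2628] [ 0.449 -0.327  0.241] [ 0.463 -0.306  0.274]
  tab 39 [ 0.4984 -0.3268  0.2621] [ 0.492 -0.34   0.242] [ 0.506 -0.317  0.273]
  tab 38 [ 0.5445 -0.3387  0.2631] [ 0.539 -0.35   0.242] [ 0.553 -0.329  0.274]
  base 418 [ 0.611 -0.332  0.01 ] [ 0.53  -0.414  0.004] [ 0.779 -0.26   0.019]
  base 555 [ 0.675 -0.17   0.01 ] [ 0.531 -0.249  0.004] [ 0.779 -0.101  0.02 ]
  cup 55 [0.477 0.199 0.047] [0.444 0.166 0.031] [0.502 0.225 0.058]
  bottle [ 0.499 -0.201  0.147] [ 0.475 -0.229  0.102] [ 0.529 -0.176  0.188]
  lids [ 0.433 -0.329  0.028] [ 0.399 -0.373  0.015] [ 0.482 -0.289  0.044]
  micro [ 0.5  -0.1   0.03] [0.8  0.45 0.27]
     -0.1 0.753      -0.05 0.687      0.0 0.664      0.05 0.635      0.1 0.611      0.15 0.501      0.2 0.5      0.25 0.538      0.3 0.513      0.35 0.511      0.4 0.5 scene spare [ 0.5915 -0.156 ] [ 0.9513 -0.3084] -18.0 [ 1.09e+02  1.00e-03 -7.40e-02  9.00e-02] ends [ 0.5216 
[... 187 characters left out ...]
 0.504 -0.319  0.27 ]
  tab 75 [ 0.542  -0.344   0.2568] [ 0.537 -0.355  0.241] [ 0.554 -0.332  0.271]
  base 485 [ 0.582 -0.367  0.013] [ 0.531 -0.419  0.004] [ 0.78  -0.287  0.02 ]
  base 316 [ 0.686 -0.185  0.011] [ 0.532 -0.242  0.004] [ 0.78 -0.1   0.02]
  cup 135 [0.473 0.194 0.042] [0.441 0.163 0.03 ] [0.504 0.224 0.053]
  bottle [ 0.489 -0.21   0.137] [ 0.473 -0.234  0.1  ] [ 0.523 -0.179  0.186]
  lids [ 0.44  -0.333  0.03 ] [ 0.397 -0.375  0.015] [ 0.488 -0.291  0.042]
  micro [ 0.5  -0.1   0.03] [0.8   0.45  0.277]
     -0.1 0.75      -0.05 0.679      0.0 0.657      0.05 0.629      0.1 0.605      0.15 0.501      0.2 0.5      0.25 0.532      0.3 0.509      0.35 0.512      0.4 0.504
```

```bash
python3 -m crank '[[[0,0,1,0,0,0,85],[0.4,-0.2,0.9,0,0,0,85],[0.7,-0.7,0,0,0,0,85],[0.7,-0.7,0,0,0,0,85],[0.7,-0.7,0,0,0,0,85],[0.7,-0.7,0,0,0,0,85],[0.3,-0.9,0,0,0,0,85],[0.3,-0.9,0,0,0,0,85]]]'; python3 -m crank '[[[0.3,-0.9,0,0,0,0,85],[0.3,-0.9,0,0,0,0,85],[0,-1,0,0,0,0,85],[0,-1,0,0,0,0,85],[0,-1,0,0,0,0,85],[0,-1,0,0,0,0,85],[0,-1,0,0,0,0,85],[0,-1,0,0,0,0,85]]]'
```

```text
clock: 1.15
position: [0.4149, 0.3066, 0.345]
ee_rot: [0.806, 0.592, -0.0, -0.0]
ft_force: [0.7, 0.9, 0.2]
grip_width: 1.0
clock: 2.15
position: [0.4498, -0.1614, 0.3454]
ee_rot: [0.806, 0.592, 0.0, -0.0]
ft_force: [1.1, 0.5, -0.0]
grip_width: 0.992
```

```bash
python3 -m crank '[[[-0.4,-0.9,0.3,0,0,0.5,85],[-0.4,-0.9,0.3,0,0,0,85],[0,0,0,0,0,0,85]]]'; cat > wr.py <<'E'
import sys
from h import *
n=sys.argv[1]
cam=sys.argv[2] if len(sys.argv)>2 else "wrist"
o,im,d=grab(cam);cv2.imwrite(f"pics/{n}.png",im);np.savez(f"{n}.npz",im=im,W=cloud(cam,o,d),d=d)
print(o["clock"],o["position"].round(4),o["joint_pos"].round(3),o["ft_force"].round(2),o["grip_width"])
E
python3 wr.py c1
```

```text
clock: 2.52
position: [0.3999, -0.2722, 0.3828]
ee_rot: [0.795, 0.606, 0.001, 0.001]
ft_force: [0.9, 1.0, 0.5]
grip_width: 0.995
2.525 [ 0.3999 -0.2722  0.3828] [-0.369 -0.091  0.824  1.586  0.066  1.614  1.759] [0.89 0.96 0.53] 0.9949596725208607
```

View pics/c1.png

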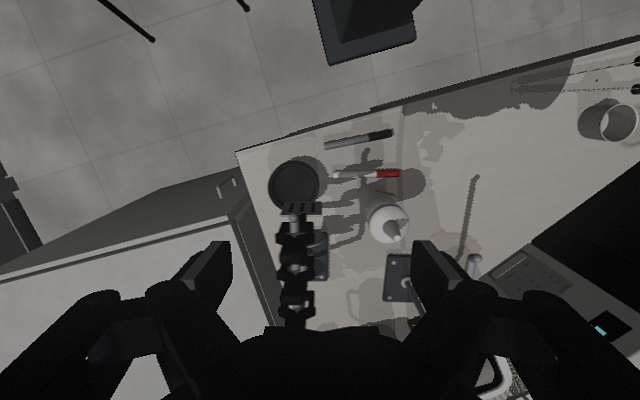

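```bash
python3 - <<'E'
import numpy as np
from fit import line
W=np.load("c1.npz")["W"].reshape(-1,3)
def box(A,lo,hi):return A[((A>lo)&(A<hi)).all(1)]
P=box(W,[.41,-.37,.262],[.6,-.28,.285])
for x0 in(.43,.475,.52):
    Q=P[(P[:,0]>x0)&(P[:,0]<x0+.045)];print("  tab",len(Q),Q.mean(0).round(4),Q.min(0).round(3),Q.max(0).round(3)) if len(Q) else 0
B=box(W,[.4,-.37,.215],[.43,-.28,.24]);print("tip",len(B),B.mean(0) if len(B) else 0)
P=box(W,[.5,-.2,.212],[.7,-.1,.245]);m,d,*r=line(P[:,:2]);print("spare",m.round(4),d.round(4),np.degrees(np.arctan2(d[1],d[0])).round(1),np.round(r,3),"ends",(m+d*r[2]).round(4),(m+d*r[3]).round(4),np.median(P[:,2]))
P=box(W,[.45,-.25,.16],[.55,-.16,.2]);print("  bottle",P.mean(0).round(3),P.min(0).round(3),P.max(0).round(3))
P=box(W,[.38,-.4,.03],[.5,-.27,.06]);print("  lids",P.mean(0).round(3),P.min(0).round(3),P.max(0).round(3))
P=box(W,[.42,.13,.03],[.54,.26,.08]);print("  cup",len(P),P.mean(0).round(3),P.min(0).round(3),P.max(0).round(3))
P=box(W,[.5,-.42,.006],[.78,-.1,.02]);print(len(P))
for lo,hi in((-.42,-.26),(-.25,-.1)):
        Q=P[(P[:,1]>lo)&(P[:,1]<hi)&(P[:,0]>.53)]; print("  base",len(Q),np.median(Q,0).round(3),Q.min(0).round(3),Q.max(0).round(3))
P=box(W,[.42,0,-.02],[.5,.1,.02]);print("counter",np.median(P,0))
E
```

```text
tab 324 [ 0.4538 -0.3181  0.2686] [ 0.447 -0.33   0.262] [ 0.462 -0.307  0.271]
  tab 302 [ 0.4969 -0.3297  0.2683] [ 0.491 -0.342  0.262] [ 0.505 -0.319  0.271]
tip 64 [ 0.42648733 -0.31069297  0.23387326]
spare [ 0.5329 -0.1376] [ 0.9681 -0.2505] -14.5 [ 2.41e+02  1.00e-03 -1.30e-02  2.00e-02] ends [ 0.5203 -0.1343] [ 0.5519 -0.1425] 0.225675670884255
  bottle [ 0.497 -0.207  0.175] [ 0.491 -0.215  0.16 ] [ 0.505 -0.198  0.188]
  lids [ 0.43  -0.334  0.035] [ 0.398 -0.375  0.03 ] [ 0.471 -0.29   0.041]
  cup 1006 [0.472 0.196 0.043] [0.441 0.162 0.03 ] [0.503 0.225 0.054]
1672
  base 399 [ 0.583 -0.323  0.013] [ 0.542 -0.36   0.006] [ 0.767 -0.261  0.016]
  base 1256 [ 0.673 -0.197  0.013] [ 0.62  -0.25   0.006] [ 0.78  -0.161  0.02 ]
counter [0.45877157 0.04985937 0.00056676]
```

```bash
python3 -m crank '[[[0.45,-0.38,0,0,0,0,50],[0.45,-0.38,-0.4,0,0,0,50],[0,0,-0.5,0,0,0,50],[0,0,-0.5,0,0,0,50],[0,0,0,0,0,0,50]]]' 40; python3 wr.py c2
```

```text
clock: 3.2
position: [0.4561, -0.3111, 0.2951]
ee_rot: [0.792, 0.611, -0.001, -0.002]
ft_force: [1.1, -0.8, 0.6]
grip_width: 0.582
3.2 [ 0.4561 -0.3111  0.2951] [-0.291  0.187  0.934  1.592 -0.151  1.444  1.968] [ 1.08 -0.78  0.56] 0.581792015033294
```

View pics/c2.png

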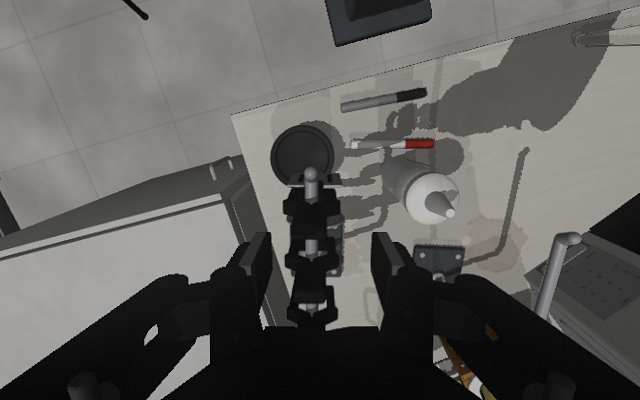

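```bash
python3 -m crank '[[[-0.03,-0.12,0,0,0,0,45],[0,0,-0.3,0,0,0,45]]]' 40; python3 -c "
from h import *
o=manip.get_obs();print(o['position'],o['joint_velocities'].round(3),o['joint_pos'].round(3))"
```

```text
clock: 3.5
position: [0.4551, -0.3216, 0.2807]
ee_rot: [0.793, 0.609, 0.001, 0.002]
ft_force: [0.7, -0.9, -0.1]
grip_width: 0.525
[ 0.4551185  -0.32158765  0.28065595] [ 0.021  0.084 -0.039  0.295 -0.065 -0.31   0.042] [-0.27   0.204  0.938  1.61  -0.167  1.408  1.995]
```

```bash
python3 -m crank '[[[0,0.05,-0.3,0,0,0,45],[0,0,-0.3,0,0,0,45],[0,0,0,0,0,0,45]]]' 40; python3 wr.py c3; python3 - <<'E'
import numpy as np
W=np.load("c3.npz")["W"].reshape(-1,3)
def box(A,lo,hi):return A[((A>lo)&(A<hi)).all(1)]
P=box(W,[.43,-.345,.255],[.475,-.29,.29]);print(len(P),P.mean(0),P.min(0),P.max(0))
E
```

```text
clock: 3.88
position: [0.4539, -0.3165, 0.2416]
ee_rot: [0.792, 0.61, -0.001, -0.001]
ft_force: [-0.7, 0.7, 0.8]
grip_width: 0.524
3.875 [ 0.4539 -0.3165  0.2416] [-0.268  0.224  0.928  1.676 -0.183  1.337  2.003] [-0.69  0.67  0.84] 0.5242750720196578
4221 [ 0.44961425 -0.31954023  0.27079541] [ 0.43146315 -0.3449869   0.25500148] [ 0.46979674 -0.29000111  0.28994016]
```

View pics/c3.png

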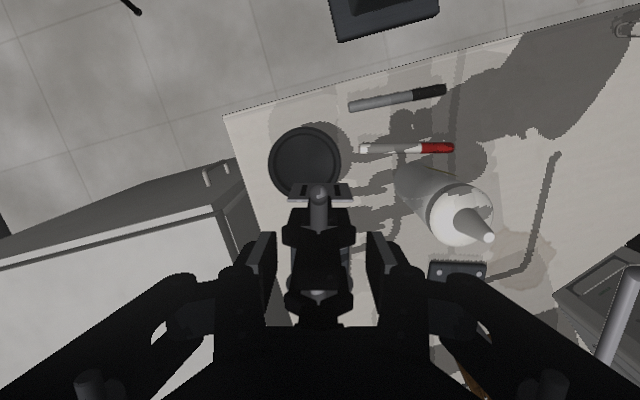

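```bash
python3 - <<'E'
from h import *
o=manip.get_obs()
for p in([.454,-.318,.269],[.454,-.318,.24],[.497,-.3295,.269],[.427,-.3105,.235]):print(p,proj("wrist",p,o))
r=R.from_quat(o["ee_rot"]).as_matrix();print(r.round(3))
W=np.load("c3.npz")["W"]
for u,v in((265,240),(262,270),(372,240),(378,270),(300,225),(300,235),(300,290)):print(u,v,W[v,u].round(3))
E
```

```text
[0.454, -0.318, 0.269] [[320.0123987  273.28701887]]
[0.454, -0.318, 0.24] [[320.1893085  245.10366851]]
[0.497, -0.3295, 0.269] [[319.91101789 356.65428906]]
[0.427, -0.3105, 0.235] [[320.8049678  191.25636667]]
[[ 0.256  0.967 -0.001]
 [ 0.967 -0.256  0.   ]
 [ 0.    -0.001 -1.   ]]
265 240 [ 0.436 -0.338  0.26 ]
262 270 [ 0.438 -0.336  0.283]
372 240 [ 0.448 -0.292  0.259]
378 270 [ 0.452 -0.294  0.279]
300 225 [ 0.453 -0.331  0.201]
300 235 [ 0.448 -0.328  0.231]
300 290 [ 0.494 -0.342  0.21 ]
```

```bash
python3 -m crank '[[[0,-0.02,-0.05,0,0,0,0],[0,0,0,0,0,0,0],[0,0,0,0,0,0,0],[0,0,0,0,0,0,0]]]' 50
```

```text
clock: 4.42
position: [0.4548, -0.3185, 0.2406]
ee_rot: [0.793, 0.61, 0.0, 0.0]
ft_force: [0.2, 0.8, 1.6]
grip_width: 0.247
```

```bash
python3 -m crank '[[[0,0,0.14,0,0,0,0],[0,0,0.13,0,0,0,0],[0,0,0,0,0,0,0]]]' 50;python3 -m crank '[[[-0.25,0.07,0,0,0,0,0],[-0.35,0.09,0,0,0,0,0],[-0.35,0.09,0,0,0,0,0],[-0.2,0.05,0,0,0,0,0],[0,0,0,0,0,0,0]]]' 50; python3 wr.py c4
```

```text
clock: 4.8
position: [0.4548, -0.3187, 0.2573]
ee_rot: [0.793, 0.61, 0.0, 0.0]
ft_force: [0.0, -0.2, -0.7]
grip_width: 0.247
clock: 5.42
position: [0.3852, -0.3003, 0.2567]
ee_rot: [0.793, 0.61, 0.001, -0.0]
ft_force: [-0.7, 0.9, -1.7]
grip_width: 0.242
5.425 [ 0.3852 -0.3003  0.2567] [-0.363 -0.036  0.931  1.811  0.028  1.352  1.873] [-0.67  0.9  -1.7 ] 0.24248339979664113
```

View pics/c4.png

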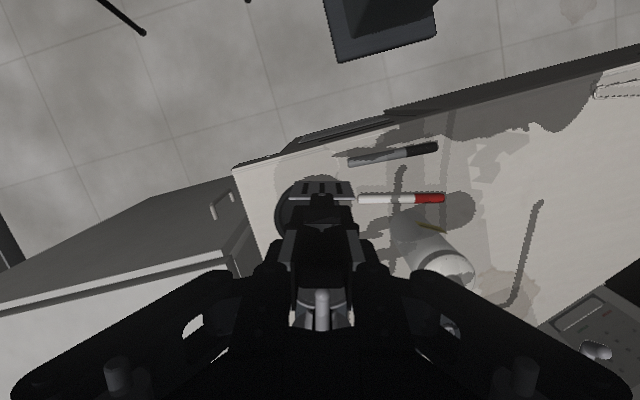

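```bash
python3 -m crank '[[[0.06,0.42,0,0,0,-0.6,0],[0.12,0.8,0,0,0,0,0],[0.2,0.7,0,0,0,0,0],[0.3,0.7,0,0,0,0,0],[0.4,0.4,0,0,0,0,0],[0.4,0,0,0,0,0,0],[0,0,0,0,0,0,0]]]' 50; python3 wr.py c5
```

```text
clock: 6.35
position: [0.4757, -0.1186, 0.2559]
ee_rot: [0.808, 0.589, -0.001, 0.0]
ft_force: [-0.3, -0.9, -1.5]
grip_width: 0.247
6.35 [ 0.4757 -0.1186  0.2559] [-0.531 -0.009  0.687  1.799  0.008  1.35   1.415] [-0.29 -0.94 -1.49] 0.24655427300733268
```

View pics/c5.png

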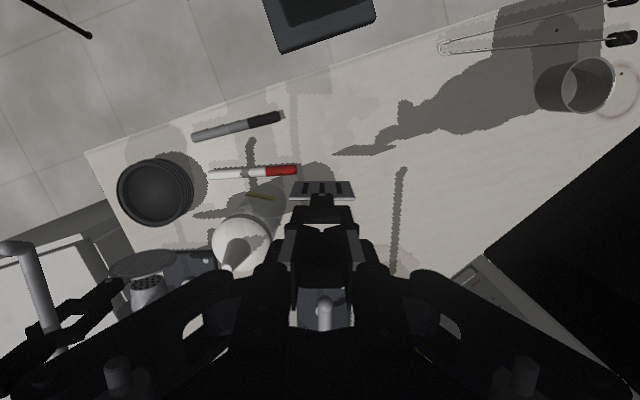

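```bash
python3 - <<'E'
import numpy as np
from fit import line
for f in("c4","c5"):
    W=np.load(f+".npz")["W"]
    Q=W[290:332,300:345].reshape(-1,3);Q=Q[(Q[:,2]>.205)&(Q[:,2]<.243)]
    print(f,len(Q),Q.mean(0).round(4),Q.min(0).round(4),Q.max(0).round(4))
    if len(Q)>20:print(line(Q[:,:2]))
E
```

```text
c4 602 [ 0.4426 -0.3155  0.2273] [ 0.4235 -0.3253  0.2204] [ 0.4613 -0.3065  0.2367]
(array([ 0.44237259, -0.31560309]), array([ 0.9605958 , -0.27794913]), 589, np.float64(0.0014069350245547072), np.float64(-0.019882124825209183), np.float64(0.020183156741887375))
c5 444 [ 0.5342 -0.1352  0.2282] [ 0.5208 -0.1447  0.2194] [ 0.5511 -0.1278  0.2364]
(array([ 0.53418633, -0.13524912]), array([ 0.9464304 , -0.32290788]), 444, np.float64(0.0012749898323366825), np.float64(-0.013583191319614612), np.float64(0.017973474585765176))
```

```bash
python3 -m crank '[[[0.2,-0.03,0,0,0,0,0],[0.4,-0.13,0,0,0,0,0],[0.4,-0.13,0,0,0,0,0],[0.4,-0.13,0,0,0,0,0],[0,0,0,0,0,0,0]]]' 50; python3 -m crank '[[[0.4,-0.13,0,0,0,0,0],[0.4,-0.13,0,0,0,0,0],[0.4,-0.13,0,0,0,0,0],[0,0,0,0,0,0,0]]]' 50;
```

```text
clock: 7.02
position: [0.5594, -0.1451, 0.256]
ee_rot: [0.808, 0.589, -0.001, 0.0]
ft_force: [-0.8, -0.0, -1.0]
grip_width: 0.245
clock: 7.52
position: [0.6308, -0.1682, 0.2559]
ee_rot: [0.808, 0.589, -0.0, -0.0]
ft_force: [-0.2, 0.4, -1.0]
grip_width: 0.247
```

```bash
python3 -m crank '[[[0,0.02,-0.13,0,0,0,0],[0,0,-0.11,0,0,0,0],[0,0,0,0,0,0,0]]]' 50; python3 wr.py c6
```

```text
clock: 7.9
position: [0.6298, -0.1661, 0.2417]
ee_rot: [0.808, 0.589, 0.0, -0.0]
ft_force: [-0.1, 0.1, -1.1]
grip_width: 0.245
7.9 [ 0.6298 -0.1661  0.2417] [-0.325  0.452  0.722  1.401 -0.298  1.4    1.657] [-0.09  0.09 -1.07] 0.2445122822343642
```

View pics/c6.png

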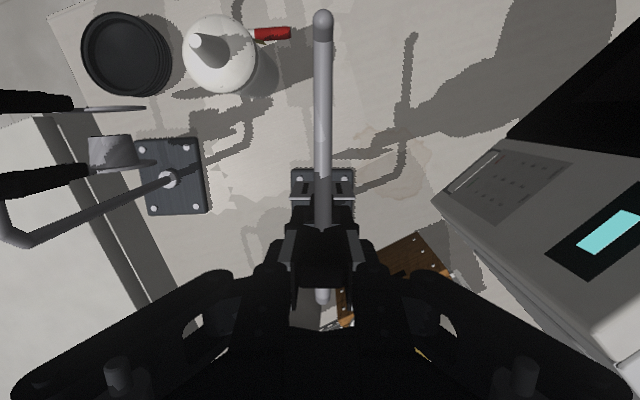

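The bar (tip at ~(322,18), post end at (322,300)) runs through the turner's eye at (322,225). Lower the last 1–2 mm, release, and rise.

```bash
python3 -m crank '[[[0,0,-0.03,0,0,0,0],[0,0,0,0,0,0,25],[0,0,0,0,0,0,32],[0,0,0,0,0,0,45],[0,0,0.2,0,0,0,45],[0,0,0.5,0,0,0,45],[-0.2,0.05,0.7,0,0,0,45]]]' 50; python3 wr.py c7
```

```text
clock: 8.82
position: [0.6182, -0.1634, 0.325]
ee_rot: [0.808, 0.589, -0.001, -0.0]
ft_force: [0.3, 0.3, 0.7]
grip_width: 0.528
8.825 [ 0.6182 -0.1634  0.325 ] [-0.337  0.397  0.745  1.293 -0.264  1.552  1.632] [0.31 0.25 0.65] 0.5281345362152529
```

View pics/c7.png

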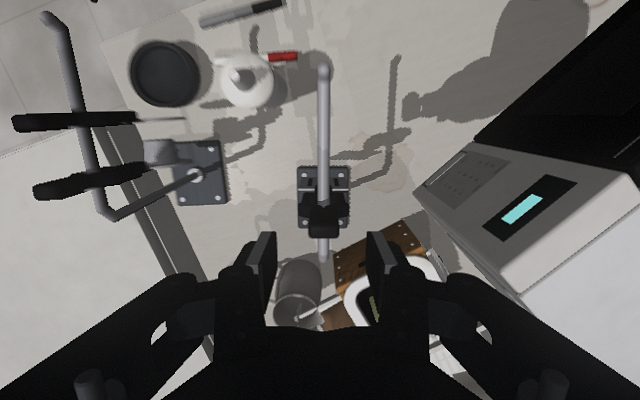

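```bash
python3 -m crank '[[[-0.5,-0.69,0,0,0,0.6,45],[-0.5,-0.69,0,0,0,0,45],[-0.5,-0.69,-0.2,0,0,0,45],[-0.47,-0.69,-0.4,0,0,0,45],[0,0,0,0,0,0,45],[0,0,0,0,0,0,45]]]' 50; python3 wr.py c8;  python3 - <<'E'
import numpy as np
W=np.load("c8.npz")["W"].reshape(-1,3)
for x in(.475,.52):
    P=W[(W[:,0]>x)&(W[:,0]<x+.045)&(abs(W[:,1]+.335)<.025)&(W[:,2]>.262)&(W[:,2]<.28)];print(len(P),P.mean(0) if len(P) else 0)
E
```

```text
clock: 9.62
position: [0.5007, -0.3289, 0.289]
ee_rot: [0.793, 0.61, 0.0, 0.0]
ft_force: [-0.4, 1.4, 0.9]
grip_width: 0.527
9.625 [ 0.5007 -0.3289  0.289 ] [-0.132  0.306  0.811  1.48  -0.223  1.45   1.994] [-0.42  1.42  0.86] 0.5273799718769842
790 [ 0.49713953 -0.33038403  0.26880132]
700 [ 0.54277269 -0.34237866  0.26837661]
```

View pics/c8.png

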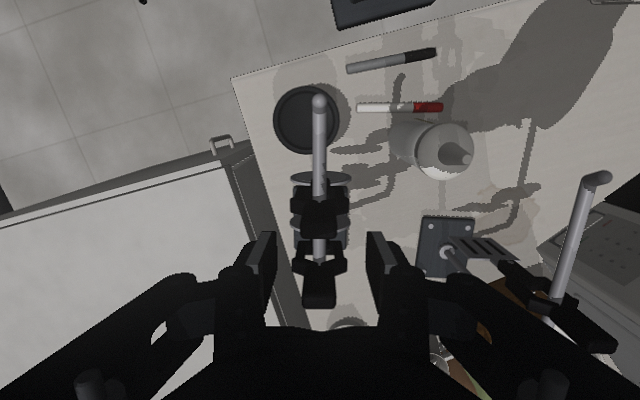

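```bash
python3 -m crank '[[[-0.05,-0.02,-0.3,0,0,0,45],[0,0,-0.3,0,0,0,45],[0,0,-0.21,0,0,0,45],[0,0,0,0,0,0,45],[0,0,0,0,0,0,0],[0,0,0,0,0,0,0],[0,0,0,0,0,0,0]]]' 50; python3 -m crank '[[[0,0,0.14,0,0,0,0],[0,0,0.13,0,0,0,0],[0,0,0,0,0,0,0]]]' 50
```

```text
clock: 10.55
position: [0.4977, -0.3302, 0.2404]
ee_rot: [0.792, 0.61, 0.001, 0.0]
ft_force: [0.3, 1.8, 3.7]
grip_width: 0.246
clock: 10.92
position: [0.4973, -0.3309, 0.2568]
ee_rot: [0.793, 0.61, 0.0, 0.001]
ft_force: [-0.1, 0.0, -2.1]
grip_width: 0.245
```

```bash
python3 -m crank '[[[-0.3,0.08,0,0,0,0,0],[-0.4,0.11,0,0,0,0,0],[-0.4,0.11,0,0,0,0,0],[-0.4,0.11,0,0,0,0,0],[-0.35,0.09,0,0,0,0,0],[0,0,0,0,0,0,0]]]' 50; python3 -m crank '[[[0.06,0.42,0,0,0,-0.6,0],[0.12,0.8,0,0,0,0,0],[0.2,0.7,0,0,0,0,0],[0.3,0.7,0,0,0,0,0],[0.4,0.4,0,0,0,0,0],[0.4,0,0,0,0,0,0],[0,0,0,0,0,0,0]]]' 50; python3 wr.py d1
```

```text
clock: 11.68
position: [0.3852, -0.3004, 0.2561]
ee_rot: [0.793, 0.609, 0.001, -0.0]
ft_force: [0.8, 0.4, -0.3]
grip_width: 0.242
clock: 12.55
position: [0.4764, -0.1186, 0.2553]
ee_rot: [0.808, 0.589, -0.001, 0.0]
ft_force: [-1.1, 0.2, -1.2]
grip_width: 0.245
12.55 [ 0.4764 -0.1186  0.2553] [-0.429 -0.002  0.585  1.795  0.002  1.349  1.417] [-1.15  0.17 -1.19] 0.24542718637027583
```

View pics/d1.png

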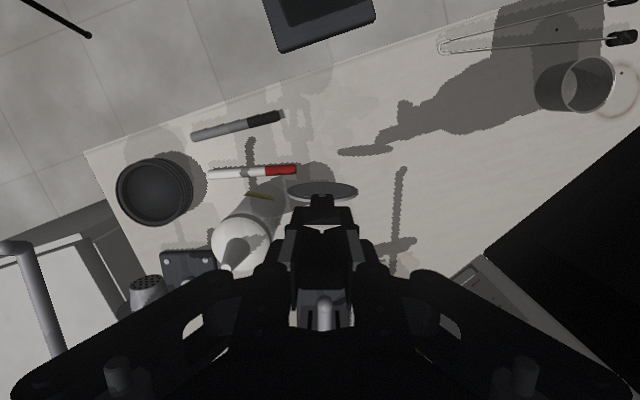

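```bash
python3 -m crank '[[[0.2,-0.03,0,0,0,0,0],[0.4,-0.12,0,0,0,0,0],[0.4,-0.13,0,0,0,0,0],[0.4,-0.13,0,0,0,0,0],[0.35,-0.11,0,0,0,0,0],[0,0,0,0,0,0,0],[0,0,0,0,0,0,0]]]' 50; python3 -m crank '[[[0,0,-0.13,0,0,0,0],[0,0,-0.12,0,0,0,0],[0,0,0,0,0,0,0]]]' 50; python3 wr.py d2
```

```text
clock: 13.48
position: [0.5796, -0.1507, 0.2558]
ee_rot: [0.808, 0.589, -0.0, -0.0]
ft_force: [0.1, 0.6, -1.7]
grip_width: 0.25
clock: 13.85
position: [0.5799, -0.1497, 0.2407]
ee_rot: [0.808, 0.589, 0.0, -0.0]
ft_force: [-0.6, 1.3, -0.2]
grip_width: 0.244
13.85 [ 0.5799 -0.1497  0.2407] [-0.331  0.299  0.631  1.55  -0.18   1.35   1.579] [-0.6   1.25 -0.22] 0.24431161169825197
```

View pics/d2.png

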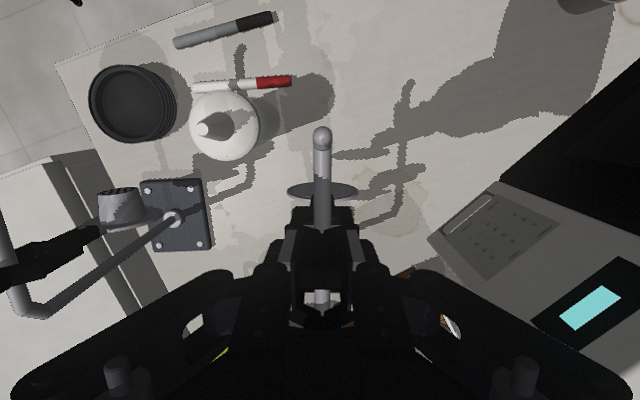

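```bash
python3 -m crank '[[[0,0,0,0,0,0,25],[0,0,0,0,0,0,32],[0,0,0,0,0,0,45],[0,0,0.2,0,0,0,45],[0,0,0.5,0,0,0,45],[0,0,0.9,0,0,0,45],[0,0,0,0,0,0,45]]]' 50; python3 wr.py d3
```

```text
clock: 14.78
position: [0.5813, -0.1514, 0.342]
ee_rot: [0.808, 0.589, 0.003, 0.003]
ft_force: [-0.1, -0.2, -1.2]
grip_width: 0.529
14.775 [ 0.5813 -0.1514  0.342 ] [-0.332  0.265  0.649  1.378 -0.16   1.544  1.562] [-0.13 -0.19 -1.2 ] 0.5290376348790923
```

View pics/d3.png

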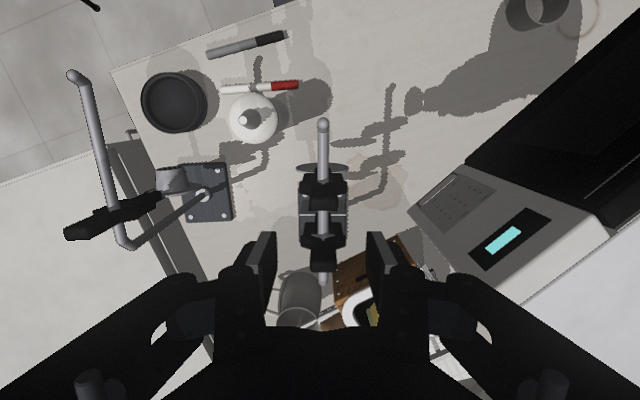

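```bash
python3 -m crank '[[[-0.04,-0.66,0,0.25,0.96,0.1,45],[-0.04,-0.66,0,0.25,0.96,0.1,45],[-0.04,-0.66,0,0.25,0.96,0.2,45],[-0.04,-0.66,0,0.25,0.96,0.2,45],[-0.04,-0.66,0,0.25,0.96,0,45],[0,0,0,0.25,0.96,0,45],[0,0,0,0,0,0,45]]]' 50; python3 wr.py d4; python3 -c "
from h import *
o=manip.get_obs();print(R.from_quat(o['ee_rot']).as_matrix().round(3))"
```

```text
clock: 15.7
position: [0.5468, -0.3388, 0.314]
ee_rot: [0.77, 0.596, -0.153, -0.171]
ft_force: [0.5, 0.8, 0.6]
grip_width: 0.525
15.7 [ 0.5468 -0.3388  0.314 ] [ 0.165  0.777  0.612  0.819 -0.209  2.058  1.974] [0.48 0.79 0.61] 0.5248605718206905
[[ 0.243  0.866 -0.437]
 [ 0.969 -0.233  0.078]
 [-0.034 -0.443 -0.896]]
```

View pics/d4.png

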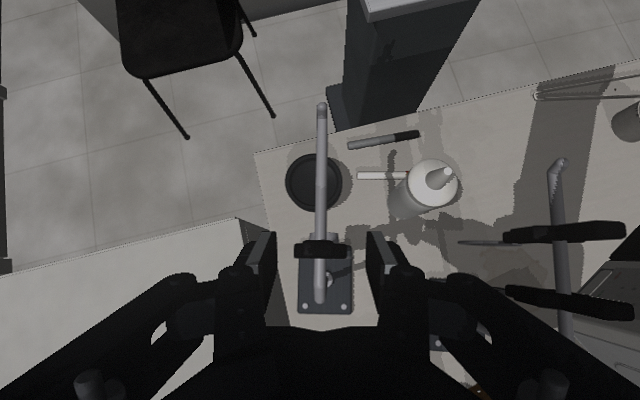

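```bash
cat > plan.py <<'E'
from h import *
def frame(zt,xt):
    zt=np.array(zt,float);zt/=np.linalg.norm(zt);xt=np.array(xt,float);xt-=zt*(xt@zt);xt/=np.linalg.norm(xt)
    return np.column_stack([xt,np.cross(zt,xt),zt])
def delta(M,grasp,back=0.0,off=0.0187):
    o=manip.get_obs();M0=R.from_quat(o["ee_rot"]).as_matrix()
    tcp=np.array(grasp)+M[:,2]*(off-back)
    rv=R.from_matrix(M@M0.T).as_rotvec()
    print("tcp",tcp.round(4),"shift units",((tcp-o["position"])/.06).round(2),"turn units",(np.degrees(rv)/5).round(2))
E
python3 - <<'E'
from plan import *
a=np.radians(20);b=np.array([.966,-.259,0])
M=frame(-np.sin(a)*b-np.cos(a)*np.array([0,0,1]),[.259,.966,0])
delta(M,[.543,-.342,.255],.05);delta(M,[.543,-.342,.255],0)
E
```

```text
tcp [ 0.5533 -0.3448  0.2844] shift units [ 0.1  -0.11 -0.52] turn units [ 0.07 -1.32 -0.17]
tcp [ 0.5368 -0.3403  0.2374] shift units [-0.18 -0.04 -1.31] turn units [ 0.07 -1.32 -0.17]
```

```bash
python3 -m crank '[[[0,-0.05,-0.25,0.03,-0.66,-0.1,45],[0.1,-0.06,-0.27,0.04,-0.66,-0.07,45],[0,0,0,0,0,0,45]]]' 50; python3 - <<'E'
from plan import *
a=np.radians(20);b=np.array([.966,-.259,0])
M=frame(-np.sin(a)*b-np.cos(a)*np.array([0,0,1]),[.259,.966,0])
delta(M,[.543,-.342,.255],.05);delta(M,[.543,-.342,.255],0);print(manip.get_obs()["joint_pos"].round(3))
E
```

```text
clock: 16.12
position: [0.5536, -0.344, 0.2861]
ee_rot: [0.781, 0.6, -0.105, -0.137]
ft_force: [0.4, -0.4, 0.5]
grip_width: 0.525
tcp [ 0.5533 -0.3448  0.2844] shift units [-0.   -0.01 -0.03] turn units [ 0.    0.02 -0.01]
tcp [ 0.5368 -0.3403  0.2374] shift units [-0.28  0.06 -0.81] turn units [ 0.    0.02 -0.01]
[ 0.153  0.707  0.603  0.955 -0.246  1.895  1.966]
```

```bash
python3 -m crank '[[[-0.11,0.03,-0.27,0.1,0.39,0,45],[-0.1,0.02,-0.27,0.1,0.39,0,45],[-0.1,0.02,-0.26,0.1,0.39,0,45],[0,0,0,0,0,0,45]]]' 50; python3 - <<'E'
from plan import *
a=np.radians(26);b=np.array([.966,-.259,0])
M=frame(-np.sin(a)*b-np.cos(a)*np.array([0,0,1]),[.259,.966,0])
delta(M,[.543,-.342,.255],0);print(manip.get_obs()["joint_pos"].round(3))
E
python3 wr.py d5
```

```text
clock: 16.62
position: [0.5344, -0.3399, 0.234]
ee_rot: [0.772, 0.593, -0.138, -0.181]
ft_force: [-0.1, -0.4, -0.1]
grip_width: 0.528
tcp [ 0.5351 -0.3399  0.2382] shift units [0.01 0.   0.07] turn units [-0.04 -0.05 -0.01]
[ 0.15   0.766  0.594  1.006 -0.226  1.896  1.976]
16.625 [ 0.5344 -0.3399  0.234 ] [ 0.15   0.766  0.594  1.006 -0.226  1.896  1.976] [-0.1  -0.4  -0.11] 0.528298070272487
```

View pics/d5.png

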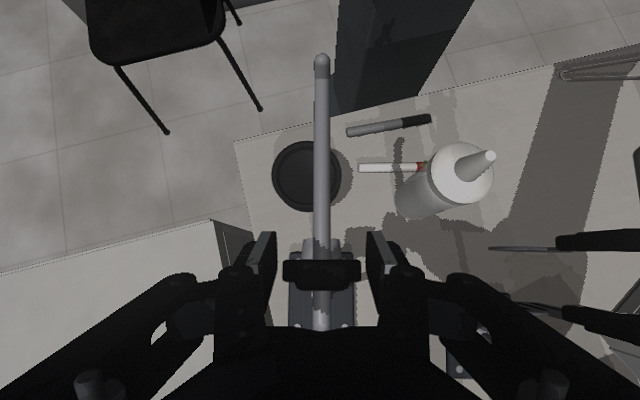

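```bash
python3 -m crank '[[[0,0,0.05,0,0,0,45],[0,0,0,0,0,0,0],[0,0,0,0,0,0,0],[0,0,0,0,0,0,0],[0,0,0,0,0,0,0]]]' 90; python3 -m crank '[[[0,0,0.14,0,0,0,0],[0,0,0.13,0,0,0,0],[0,0,0,0,0,0,0]]]' 90; python3 wr.py d6
```

```text
clock: 17.3
position: [0.5354, -0.3403, 0.2409]
ee_rot: [0.773, 0.594, -0.136, -0.178]
ft_force: [0.8, 1.4, 5.9]
grip_width: 0.239
clock: 17.68
position: [0.5351, -0.3409, 0.2566]
ee_rot: [0.773, 0.594, -0.136, -0.178]
ft_force: [0.1, 0.2, -1.9]
grip_width: 0.24
17.675 [ 0.5351 -0.3409  0.2566] [ 0.156  0.756  0.599  0.972 -0.224  1.932  1.978] [ 0.1   0.2  -1.91] 0.24003383531018782
```

View pics/d6.png

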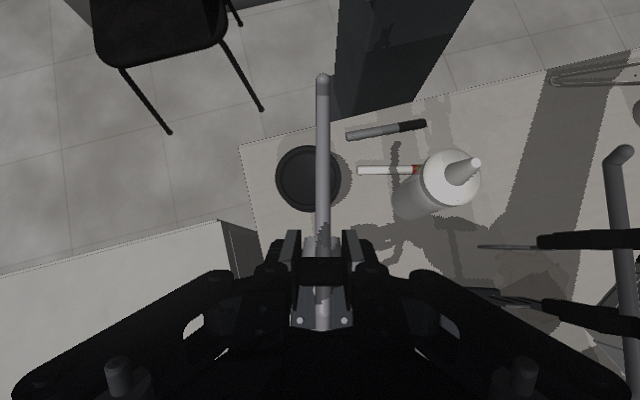

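```bash
python3 -m crank '[[[-0.3,0.08,0,0,0,0,0],[-0.4,0.107,0,0,0,0,0],[-0.4,0.107,0,0,0,0,0],[-0.4,0.107,0,0,0,0,0],[-0.4,0.107,0,0,0,0,0],[0,0,0,0,0,0,0]]]' 90; python3 -m crank '[[[-0.4,0.107,0,0,0,0,0],[-0.4,0.107,0,0,0,0,0],[-0.3,0.08,0,0,0,0,0],[0,0,0,0,0,0,0]]]' 90; python3 wr.py d7
```

```text
clock: 18.48
position: [0.4198, -0.31, 0.2562]
ee_rot: [0.773, 0.593, -0.136, -0.179]
ft_force: [0.4, 0.0, -1.8]
grip_width: 0.242
clock: 18.98
position: [0.3549, -0.2925, 0.2561]
ee_rot: [0.773, 0.593, -0.136, -0.179]
ft_force: [1.4, -0.1, -0.5]
grip_width: 0.244
18.975 [ 0.3549 -0.2925  0.2561] [-0.018  0.319  0.659  1.577 -0.025  1.733  1.969] [ 1.39 -0.1  -0.54] 0.24373654690765353
```

View pics/d7.png

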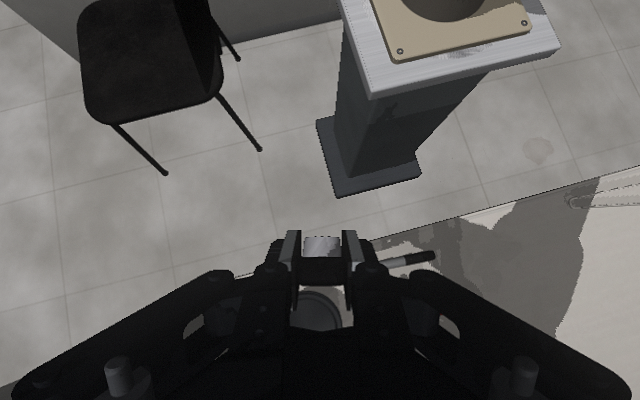

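```bash
cat > kin.py <<'E'
import numpy as np
from scipy.spatial.transform import Rotation as R
from scipy.optimize import least_squares
D=[([-1.2906,.3327,-.0647,1.4607,.0216,1.3499,-.0885],[.1863,.5963,.2307],[.80565,.59239,-.0004,.0003]),
([-0.369,-.091,.824,1.586,.066,1.614,1.759],[.3999,-.2722,.3828],[.795,.606,.001,.001]),
([-0.291,.187,.934,1.592,-.151,1.444,1.968],[.4561,-.3111,.2951],[.792,.611,-.001,-.002]),
([-0.268,.224,.928,1.676,-.183,1.337,2.003],[.4539,-.3165,.2416],[.792,.61,-.001,-.001]),
([-0.363,-.036,.931,1.811,.028,1.352,1.873],[.3852,-.3003,.2567],[.793,.61,.001,0]),
([-0.531,-.009,.687,1.799,.008,1.35,1.415],[.4757,-.1186,.2559],[.808,.589,-.001,0]),
([-0.325,.452,.722,1.401,-.298,1.4,1.657],[.6298,-.1661,.2417],[.808,.589,0,0]),
([-0.132,.306,.811,1.48,-.223,1.45,1.994],[.5007,-.3289,.289],[.793,.61,0,0]),
([.165,.777,.612,.819,-.209,2.058,1.974],[.5468,-.3388,.314],[.77,.596,-.153,-.171]),
([.15,.766,.594,1.006,-.226,1.896,1.976],[.5344,-.3399,.234],[.772,.593,-.138,-.181]),
([-.018,.319,.659,1.577,-.025,1.733,1.969],[.3549,-.2925,.2561],[.773,.593,-.136,-.179])]
LO=np.array([-2.6,-.5,-1.47,.16,-1.27,.06,-2.6]);HI=np.array([2.6,2.12,1.34,2.42,4.41,2.06,2.6])
def fk(q,p,full=False):
    s=p[:4] # signs params handled as constants
    ax=[[0,0,-1],[0,1,0],[0,0,-1],[0,1,0],[0,0,-1],[0,1,0],[0,0,-1]]
    L=[[p[8],0,p[0]],[p[4],0,0],[p[9],0,p[1]],[p[5],0,0],[p[6],0,p[2]],[0,0,0],[p[7],0,p[3]]]
    # order: joint then link
    M=np.eye(3);x=np.zeros(3);pts=[]
    pre=[[0,0,p[0]],[p[8],0,0],[0,0,p[1]],[p[4],0,0],[p[5],0,p[2]],[0,0,0],[p[6],0,0]]
    for i in range(7):
        x=x+M@np.array(pre[i]);pts.append(x)
        M=M@R.from_rotvec(np.array(ax[i])*q[i]).as_matrix()
    x=x+M@np.array([p[7],p[9],p[3]])
    M=M@R.from_rotvec(p[10:13]).as_matrix()
    return (x,M,pts) if full else (x,M)
def res(p):
    r=[]
    for q,x,k in D:
        a,M=fk(q,p);r+=list((a-x)*10);r+=list((R.from_matrix(M).inv()*R.from_quat(k)).as_rotvec())
    return r
def fit():
    best=None
    for rz in(0,np.pi/2,np.pi,-np.pi/2):
        s=least_squares(res,[.3,.35,.35,.3,0,0,0,0,0,0,0,0,rz])
        if best is None or s.cost<best.cost:best=s
    return best
if __name__=="__main__":
    b=fit();print(b.cost,b.x.round(4));r=np.array(b.fun).reshape(-1,6);print(abs(r[:,:3]).max()/10,abs(r[:,3:]).max());np.save("kin.npy",b.x)
E
python3 kin.py
```

```text
0.11279043375860448 [ 3.1890e-01  4.6180e-01  5.4130e-01  3.6440e-01  5.6000e-03  4.0900e-02
  1.5800e-02 -0.0000e+00 -5.3300e-02 -2.1400e-02  1.0000e-04  1.0000e-04
  3.1417e+00]
0.03169778799661585 0.0011296722533309172
```

```bash
python3 - <<'E'
import re
s=open('kin.py').read()
i=s.index("def fk");j=s.index("def res")
s=s[:i]+'''def fk(q,p,full=False):
    ax=[[0,0,-1],[0,1,0],[0,0,-1],[0,1,0],[0,0,-1],[0,1,0],[0,0,-1]]
    P=np.array(p).reshape(8,3)
    M=np.eye(3);x=np.zeros(3);pts=[]
    for i in range(7):
        x=x+M@P[i];pts.append(x)
        M=M@R.from_rotvec(np.array(ax[i])*q[i]).as_matrix()
    x=x+M@P[7]
    M=M@np.diag([-1.,-1,1])
    return (x,M,pts) if full else (x,M)
def lin():
    A=[];B=[]
    for q,x,k in D:
        cols=[]
        x0,_=fk(q,np.zeros(24))
        for i in range(24):
            e=np.zeros(24);e[i]=1;cols.append(fk(q,e)[0])
        A.append(np.array(cols).T);B.append(x)
    A=np.vstack(A);B=np.hstack(B);lam=1e-3
    A2=np.vstack([A,lam*np.eye(24)]);p=np.linalg.lstsq(A2,np.r_[B,np.zeros(24)],rcond=None)[0]
    return p,A@p-B
if __name__=="__main__":
    p,r=lin();print(p.reshape(8,3).round(3),abs(r).max());np.save("kin.npy",p)
'''
open('kin.py','w').write(s)
E
python3 kin.py
```

```text
[[ 0.003  0.006  0.129]
 [-0.001 -0.011  0.129]
 [ 0.001 -0.011  0.225]
 [-0.001 -0.012  0.225]
 [ 0.001 -0.012  0.245]
 [-0.001  0.     0.245]
 [-0.001  0.     0.172]
 [ 0.007  0.001  0.172]] 0.00029721989241582314
```

```bash
cat > ik.py <<'E'
from kin import *
p=np.load("kin.npy")
def ik(x,M,q0,reg=.02):
    def f(q):
        a,N=fk(q,p);return np.r_[(a-x)*20,R.from_matrix(M.T@N).as_rotvec()*5,reg*(q-q0)]
    s=least_squares(f,np.clip(q0,LO+.03,HI-.03),bounds=(LO+.02,HI-.02),max_nfev=60)
    a,N=fk(s.x,p);return s.x,np.linalg.norm(a-x),np.degrees(R.from_matrix(M.T@N).magnitude())
def layM(az,dep):
    # strainer z azimuth az(deg); tool points opposite, dep deg below horizontal; jaw = horizontal
    u=np.array([np.cos(np.radians(az)),np.sin(np.radians(az)),0]);d=np.radians(dep)
    z=-u*np.cos(d)-np.array([0,0,1])*np.sin(d)
    y_s=np.cross([0,0,1.],u)  # strainer y when x up: y = z x x = u x up *-... jaw axis sign
    x=np.array([np.sin(np.radians(180-az)),np.cos(np.radians(180-az)),0]);x=x-z*(x@z)
    return np.column_stack([x,np.cross(z,x),z])
E
python3 - <<'E'
from ik import *
q0=np.array([-.018,.319,.659,1.577,-.025,1.733,1.969])
M0=R.from_quat([.773,.593,-.136,-.179]).as_matrix();print(M0.round(2));print(layM(165,116).round(2))
for dep in (26,36,46):
  for az in(120,150,165,180,210,240,270):
    out=[]
    for bx,by in((.52,-.02),(.56,0),(.6,-.03),(.52,.06),(.5,.0)):
        u=np.array([np.cos(np.radians(az)),np.sin(np.radians(az)),0])
        t=np.radians(dep-26)
        # tab grasp own z +28 ; bowl -120 -> 148 from bowl, with tilt
        g=np.array([bx,by,0])+u*(.148*np.cos(t)-0)+np.array([0,0,.026+.155*np.sin(t)])
        M=layM(az,dep);q,e,a=ik(g+.0187*M[:,2],M,q0)
        out.append("%.0f/%.0f"%(e*1e3,a))
    print(dep,az,out)
E
```

```text
[[ 0.26  0.87 -0.42]
 [ 0.97 -0.23  0.12]
 [ 0.   -0.44 -0.9 ]]
[[ 0.26  0.87 -0.42]
 [ 0.97 -0.23  0.11]
 [ 0.   -0.44 -0.9 ]]
26 120 ['0/0', '0/0', '0/0', '0/0', '0/0']
26 150 ['22/7', '9/3', '7/2', '0/0', '20/6']
26 165 ['61/19', '49/15', '48/13', '38/12', '59/18']
26 180 ['90/26', '89/25', '76/19', '77/23', '99/29']
26 210 ['78/29', '80/27', '83/24', '90/29', '83/31']
26 240 ['73/40', '80/38', '30/15', '68/36', '68/39']
26 270 ['112/57', '39/34', '39/35', '99/52', '102/55']
36 120 ['0/0', '0/0', '0/0', '0/0', '0/0']
36 150 ['25/8', '10/3', '6/2', '3/1', '24/7']
36 165 ['61/19', '46/14', '41/12', '39/12', '60/19']
36 180 ['81/25', '72/21', '58/15', '73/23', '89/28']
36 210 ['52/21', '53/18', '55/15', '65/21', '58/22']
36 240 ['51/32', '58/30', '25/12', '44/27', '47/31']
36 270 ['95/50', '38/30', '38/31', '83/44', '86/48']
46 120 ['0/0', '0/0', '0/0', '0/0', '0/0']
46 150 ['19/6', '3/1', '0/0', '0/0', '19/6']
46 165 ['46/14', '31/10', '22/7', '30/9', '48/15']
46 180 ['56/18', '44/14', '30/9', '52/17', '63/20']
46 210 ['31/12', '26/9', '28/6', '44/14', '39/14']
46 240 ['38/24', '45/23', '17/8', '28/19', '34/23']
46 270 ['80/42', '36/25', '36/27', '69/37', '71/41']
```

```bash
python3 - <<'E'
from ik import *
q0=np.array([-.018,.319,.659,1.577,-.025,1.733,1.969])
for dep in (30,36,42):
  for az in(100,110,120,130,140):
    out=[]
    for bx,by in((.47,-.09),(.5,-.09),(.52,-.07),(.52,-.04),(.55,-.05)):
        u=np.array([np.cos(np.radians(az)),np.sin(np.radians(az)),0])
        t=np.radians(dep-26)
        g=np.array([bx,by,0])+u*(.148*np.cos(t))+np.array([0,0,.026+.155*np.sin(t)])
        M=layM(az,dep);q,e,a=ik(g+.0187*M[:,2],M,q0)
        mg=np.minimum(q-LO,HI-q);k=mg.argmin()
        out.append("%.0f/%.0f j%d %.2f"%(e*1e3,a,k+1,mg[k]))
        if dep==36 and bx==.5: print(az,q.round(2),[x.round(2).tolist() for x in fk(q,p,True)[2][3:]])
    print(dep,az,out)
E
```

```text
30 100 ['0/0 j4 0.42', '0/0 j4 0.48', '0/0 j4 0.55', '0/0 j4 0.60', '0/0 j4 0.65']
30 110 ['0/0 j4 0.26', '0/0 j4 0.31', '0/0 j4 0.38', '0/0 j4 0.44', '0/0 j4 0.47']
30 120 ['0/0 j4 0.10', '0/0 j4 0.15', '0/0 j4 0.21', '0/0 j4 0.26', '0/0 j4 0.30']
30 130 ['3/1 j4 0.02', '0/0 j4 0.02', '0/0 j4 0.05', '0/0 j4 0.10', '0/0 j4 0.13']
30 140 ['28/9 j4 0.02', '22/7 j4 0.02', '12/4 j4 0.02', '4/1 j4 0.02', '0/0 j4 0.02']
100 [-1.21  0.65  0.6   1.98  0.52  1.14 -0.8 ] [[0.13, 0.24, 0.62], [0.29, 0.27, 0.43], [0.44, 0.31, 0.25], [0.46, 0.18, 0.14]]
36 100 ['0/0 j4 0.39', '0/0 j4 0.44', '0/0 j4 0.52', '0/0 j4 0.57', '0/0 j4 0.61']
110 [-1.18  0.51  0.46  2.13  0.73  1.1  -0.91] [[0.12, 0.19, 0.65], [0.25, 0.24, 0.45], [0.37, 0.3, 0.25], [0.41, 0.16, 0.14]]
36 110 ['0/0 j4 0.22', '0/0 j4 0.29', '0/0 j4 0.36', '0/0 j4 0.40', '0/0 j4 0.44']
120 [-1.07  0.38  0.25  2.29  0.94  1.08 -1.01] [[0.11, 0.13, 0.68], [0.21, 0.19, 0.46], [0.3, 0.27, 0.25], [0.37, 0.15, 0.14]]
36 120 ['0/0 j4 0.08', '0/0 j4 0.13', '0/0 j4 0.19', '0/0 j4 0.24', '0/0 j4 0.28']
130 [-0.02  0.41 -0.87  2.4   1.31  1.34 -1.14] [[0.19, -0.02, 0.66], [0.22, 0.1, 0.45], [0.24, 0.23, 0.25], [0.33, 0.12, 0.14]]
36 130 ['5/2 j3 0.02', '0/0 j4 0.02', '0/0 j4 0.04', '0/0 j4 0.09', '0/0 j4 0.12']
140 [ 0.49  1.07 -1.45  2.4   1.71  1.99 -1.01] [[0.34, -0.2, 0.46], [0.29, 0.01, 0.35], [0.24, 0.22, 0.24], [0.33, 0.12, 0.14]]
36 140 ['30/9 j4 0.02', '22/7 j4 0.02', '13/4 j3 0.02', '5/2 j3 0.02', '0/0 j4 0.02']
42 100 ['0/0 j4 0.36', '0/0 j4 0.42', '0/0 j4 0.49', '0/0 j4 0.54', '0/0 j4 0.58']
42 110 ['0/0 j4 0.21', '0/0 j4 0.27', '0/0 j4 0.34', '0/0 j4 0.38', '0/0 j4 0.43']
42 120 ['0/0 j4 0.07', '0/0 j4 0.13', '0/0 j4 0.19', '0/0 j4 0.23', '0/0 j4 0.28']
42 130 ['6/2 j4 0.02', '0/0 j4 0.02', '0/0 j4 0.04', '0/0 j4 0.09', '0/0 j4 0.12']
42 140 ['29/9 j3 0.02', '20/6 j4 0.02', '11/3 j3 0.02', '4/1 j3 0.02', '0/0 j4 0.02']
```

```bash
python3 -m crank '[[[0.05,0.4,0.3,0,0,-1,0],[0.12,0.8,0.3,0,0,-1,0],[0.16,0.8,0.2,0,0,-1,0],[0.16,0.8,0.2,0,0,-1,0],[0.16,0.8,0.2,0,0,-1,0],[0.16,0.8,0.2,0,0,-1,0],[0.16,0.6,0.2,0,0,-1,0],[0.1,0.33,0,0,0,-1,0]]]' 90;python3 -m crank '[[[0,0,0,0,0,-1,0],[0,0,0,0,0,-1,0],[0,0,0,-0.9,-0.42,0,0],[0,0,0,-0.9,-0.42,0,0],[0,0,0,-0.9,-0.42,0,0],[0,0,0,-0.9,-0.42,0,0],[0,0,0,0,0,0,0]]]' 90; python3 wr.py e1; python3 - <<'E'
from plan import *; from ik import layM
delta(layM(115,96),[.4375,.049,.36])
E
```

```text
clock: 20.02
position: [0.4207, 0.0297, 0.3526]
ee_rot: [0.929, 0.294, -0.067, -0.214]
ft_force: [-0.8, 0.3, -1.6]
grip_width: 0.239
clock: 20.9
position: [0.4196, 0.029, 0.3524]
ee_rot: [0.974, 0.218, -0.011, -0.052]
ft_force: [1.3, 0.2, -1.7]
grip_width: 0.241
20.9 [0.4196 0.029  0.3524] [-0.504 -0.163  0.358  1.736 -0.046  1.588  0.29 ] [ 1.28  0.18 -1.69] 0.24100732162089866
tcp [0.4367 0.0508 0.3414] shift units [ 0.29  0.38 -0.18] turn units [-0.05 -0.01 -0.03]
```

View pics/e1.png

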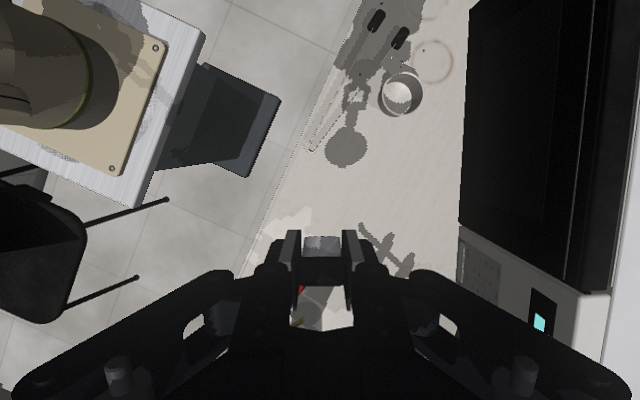

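```bash
python3 -m crank '[[[0.03,0.03,0,-0.9,-0.42,0,0],[0.03,0.03,0,-0.9,-0.42,0,0],[0.03,0.03,0,-0.9,-0.42,0,0],[0.03,0.03,-0.1,-0.9,-0.42,0,0],[0.03,0.03,-0.2,-0.9,-0.42,0,0],[0.03,0.03,-0.2,-0.9,-0.42,0,0],[0,0,0,0,0,0,0]]]' 90;python3 -m crank '[[[0,0,-0.2,-0.9,-0.42,0,0],[0,0,-0.2,-0.9,-0.42,0,0],[0,0,-0.2,-0.9,-0.42,0,0],[0,0,-0.2,-0.9,-0.42,0,0],[0,0,-0.2,-0.9,-0.42,0,0],[0,0,-0.2,-0.9,-0.42,0,0],[0,0,0,0,0,0,0]]]' 90; python3 wr.py e2; python3 - <<'E'
from plan import *; from ik import layM
delta(layM(115,32),[.4375,.049,.15])
print(manip.get_obs()["torque"])
E
python3 wr.py e2t top;python3 wr.py e2s scene; python3 -c "
import cv2,numpy as np
a=cv2.imread('pics/e2t.png')[150:270,190:450];b=cv2.imread('pics/e2s.png')[120:320,180:440]
cv2.imwrite('pics/e2b.png',cv2.resize(a,None,fx=3,fy=3));cv2.imwrite('pics/e2c.png',cv2.resize(b,None,fx=3,fy=3))"
```

```text
clock: 21.82
position: [0.4294, 0.0386, 0.3202]
ee_rot: [0.955, 0.213, 0.042, 0.2]
ft_force: [-0.5, -0.2, -0.7]
grip_width: 0.238
clock: 22.7
position: [0.4296, 0.0377, 0.2485]
ee_rot: [0.872, 0.194, 0.095, 0.439]
ft_force: [0.7, -0.5, -0.3]
grip_width: 0.238
22.7 [0.4296 0.0377 0.2485] [-0.695  0.017 -0.154  2.098  0.826  1.541 -0.666] [ 0.73 -0.48 -0.26] 0.23792311807207975
tcp [0.4442 0.0346 0.1401] shift units [ 0.24 -0.05 -1.82] turn units [-0.84 -0.43  0.01]
[ 1.15662154  0.53987849 -0.00413173]
22.75 [0.43   0.0377 0.2495] [-0.694  0.015 -0.154  2.097  0.826  1.541 -0.665] [ 0.29 -0.2  -0.22] 0.2362544898359322
22.8 [0.4303 0.0377 0.2503] [-0.694  0.014 -0.154  2.096  0.827  1.541 -0.665] [-0.32  0.32 -2.45] 0.23966858095789803
```

View pics/e2.png

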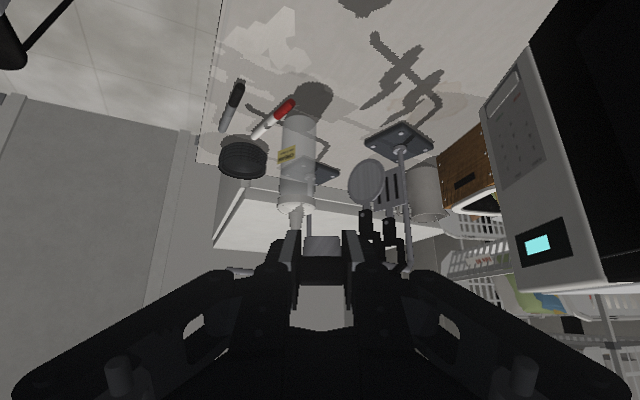

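View pics/e2b.png

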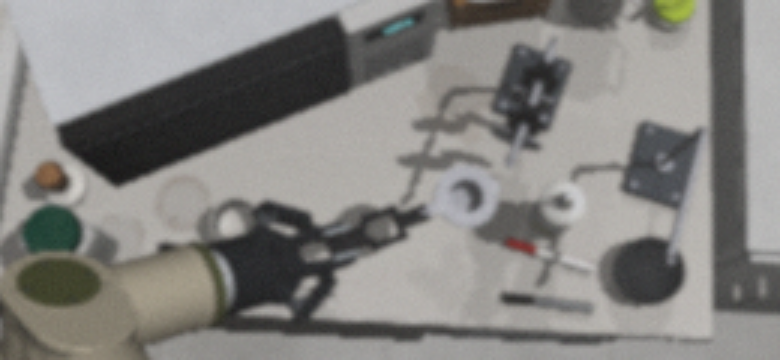

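View pics/e2c.png

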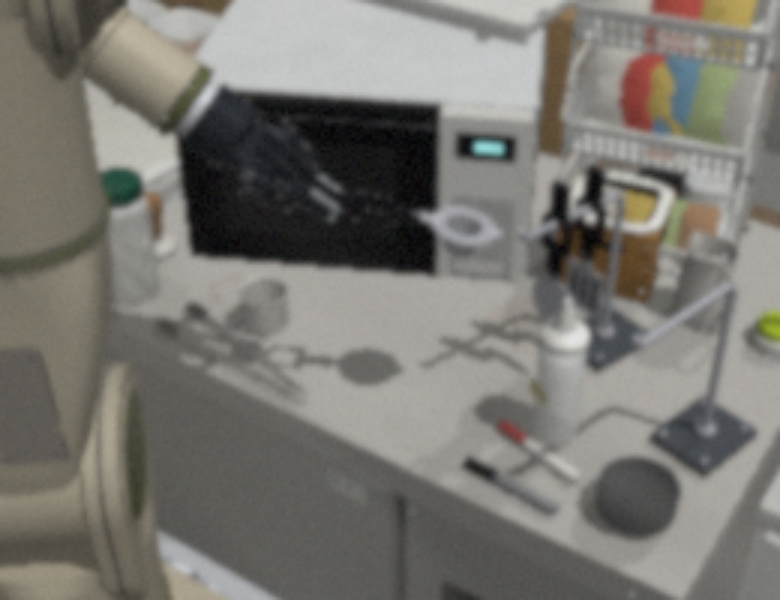

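```bash
python3 - <<'E'
from h import *
for f in("e2t","e2s"):
    W=np.load(f+".npz")["W"].reshape(-1,3)
    g=np.array([.4375,.04,.25]);u=np.array([-.42,.906,0])
    P=W[(W[:,2]>.14)&(W[:,2]<.3)&(np.linalg.norm(W[:,:2]-(g-.15*u)[:2],axis=1)<.07)&(W[:,1]>-.16)]
    zc=np.median(P[:,2]);P=P[abs(P[:,2]-zc)<.015]
    A=np.c_[P[:,:2]-P[:,:2].mean(0),np.ones(len(P))];c=np.linalg.lstsq(A,P[:,2],rcond=None)[0]
    print(f,len(P),P.mean(0).round(3),P.min(0).round(3),P.max(0).round(3),"slope along u deg",np.degrees(np.arctan(c[:2]@u[:2])).round(1),"side",np.degrees(np.arctan(c[:2]@[.906,.42])).round(1))
E
```

```text
e2t 316 [ 0.489 -0.083  0.241] [ 0.454 -0.14   0.225] [ 0.558 -0.032  0.254] slope along u deg 10.1 side -1.2
e2s 271 [ 0.488 -0.084  0.241] [ 0.449 -0.144  0.225] [ 0.548 -0.039  0.254] slope along u deg 9.7 side -2.6
```

```bash
python3 -m crank '[[[0,0,-0.4,-0.45,-0.21,0,0],[0,0,-0.6,-0.45,-0.21,0,0],[0,0,-0.6,0,0,0,0],[0,0,-0.6,0,0,0,0],[0,0,-0.5,0,0,0,0],[0,0,-0.3,0,0,0,0],[0,0,0,0,0,0,0]]]' 90; python3 wr.py e3t top; python3 wr.py e3s scene; python3 - <<'E'
from h import *
o=manip.get_obs();t=o["position"]
u=np.array([-.42,.906,0])
for f in("e3t","e3s"):
    W=np.load(f+".npz")["W"].reshape(-1,3)
    P=W[(W[:,2]>.02)&(W[:,2]<.12)&(np.linalg.norm(W[:,:2]-[.492,-.09],axis=1)<.06)]
    zc=np.median(P[:,2]);P=P[abs(P[:,2]-zc)<.012]
    A=np.c_[P[:,:2]-P[:,:2].mean(0),np.ones(len(P))];c=np.linalg.lstsq(A,P[:,2],rcond=None)[0]
    print(f,len(P),P.mean(0).round(3),"slope",np.degrees(np.arctan(c[:2]@u[:2])).round(1),"side",np.degrees(np.arctan(c[:2]@[.906,.42])).round(1))
E
```

```text
clock: 23.72
position: [0.4304, 0.0379, 0.0699]
ee_rot: [0.852, 0.189, 0.105, 0.476]
ft_force: [0.0, 1.2, -1.3]
grip_width: 0.238
23.725 [0.4304 0.0379 0.0699] [-0.735  0.412 -0.16   2.189  0.96   1.355 -1.098] [ 0.04  1.21 -1.27] 0.23835946173522823
23.775 [0.4306 0.0382 0.0706] [-0.735  0.411 -0.161  2.189  0.96   1.355 -1.098] [ 0.22 -0.19 -0.69] 0.24152329599311598
e3t 227 [ 0.487 -0.08   0.075] slope 5.4 side -1.1
e3s 226 [ 0.487 -0.08   0.074] slope 4.8 side -2.6
```

```bash
python3 -m crank '[[[0,0,-0.3,-0.36,-0.17,0,0],[0,0,-0.3,-0.36,-0.17,0,0],[0,0,-0.1,0,0,0,0],[0,0,0,0,0,0,0]]]' 90; python3 wr.py e4s scene; python3 - <<'E'
from h import *
o=manip.get_obs();t=o["position"]
u=np.array([-.42,.906,0])
for f in("e4s",):
    W=np.load(f+".npz")["W"].reshape(-1,3)
    P=W[(W[:,2]>.01)&(W[:,2]<.12)&(np.linalg.norm(W[:,:2]-[.492,-.09],axis=1)<.06)]
    zc=np.median(P[:,2]);P=P[abs(P[:,2]-zc)<.012]
    A=np.c_[P[:,:2]-P[:,:2].mean(0),np.ones(len(P))];c=np.linalg.lstsq(A,P[:,2],rcond=None)[0]
    print(f,len(P),P.mean(0).round(3),"slope",np.degrees(np.arctan(c[:2]@u[:2])).round(1),"side",np.degrees(np.arctan(c[:2]@[.906,.42])).round(1))
print(o["torque"])
E
```

```text
clock: 24.32
position: [0.4304, 0.0384, 0.0285]
ee_rot: [0.835, 0.186, 0.113, 0.505]
ft_force: [-0.8, -0.0, -0.7]
grip_width: 0.243
24.325 [0.4304 0.0384 0.0285] [-0.773  0.566 -0.147  2.167  1.01   1.36  -1.229] [-0.75 -0.03 -0.73] 0.24264689309984935
e4s 223 [ 0.486 -0.08   0.042] slope 1.0 side -2.4
[ 1.32886842  0.56231541 -0.00929003]
```

```bash
python3 -m crank '[[[0,0,-0.1,0,0,0,0],[0,0,-0.05,0,0,0,0],[0,0,0,0,0,0,0]]]' 90;python3 -m crank '[[[0,0,-0.03,0,0,0,0],[0,0,0,0,0,0,0]]]' 90
```

```text
clock: 24.75
position: [0.4299, 0.0381, 0.0188]
ee_rot: [0.835, 0.186, 0.112, 0.506]
ft_force: [-0.0, 0.5, -1.9]
grip_width: 0.24
clock: 25.0
position: [0.43, 0.0382, 0.017]
ee_rot: [0.835, 0.186, 0.112, 0.506]
ft_force: [0.2, -0.7, -1.4]
grip_width: 0.239
```

```bash
python3 -m crank '[[[0,0,-0.02,0,0,0,0],[0,0,0,0,0,0,24],[0,0,0,0,0,0,30],[0,0,0,0,0,0,50],[0,0,0,0,0,0,60],[0,0,0.2,0,0,0,60],[0,0,0.6,0,0,0,60],[0,0,0.8,0,0,0,60]]]' 50; python3 wr.py e5t top;python3 wr.py e5s scene; python3 -c "
import cv2,numpy as np
a=cv2.imread('pics/e5t.png')[150:270,190:450];b=cv2.imread('pics/e5s.png')[180:320,180:440]
cv2.imwrite('pics/e5b.png',cv2.resize(a,None,fx=3,fy=3));cv2.imwrite('pics/e5c.png',cv2.resize(b,None,fx=3,fy=3))"
```

```text
clock: 26.0
position: [0.4296, 0.0379, 0.1131]
ee_rot: [0.835, 0.186, 0.112, 0.506]
ft_force: [0.1, 1.0, -0.8]
grip_width: 0.7
26.0 [0.4296 0.0379 0.1131] [-0.761  0.366 -0.161  2.181  0.96   1.455 -1.065] [ 0.09  1.05 -0.84] 0.7002126930395731
26.05 [0.4311 0.0389 0.1184] [-0.761  0.356 -0.161  2.178  0.959  1.46  -1.059] [4.76 3.19 5.29] 0.7012988667328446
```

View pics/e5b.png

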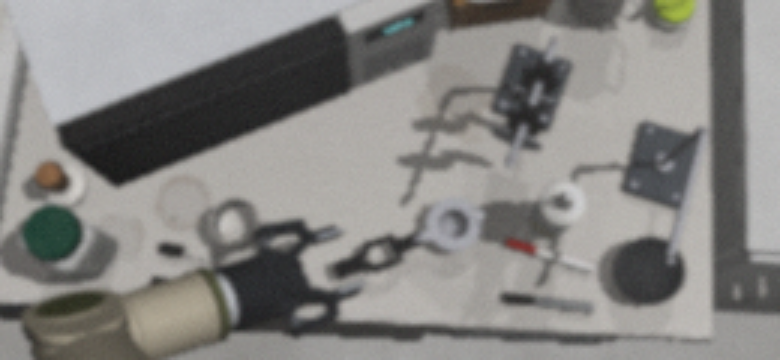

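View pics/e5c.png

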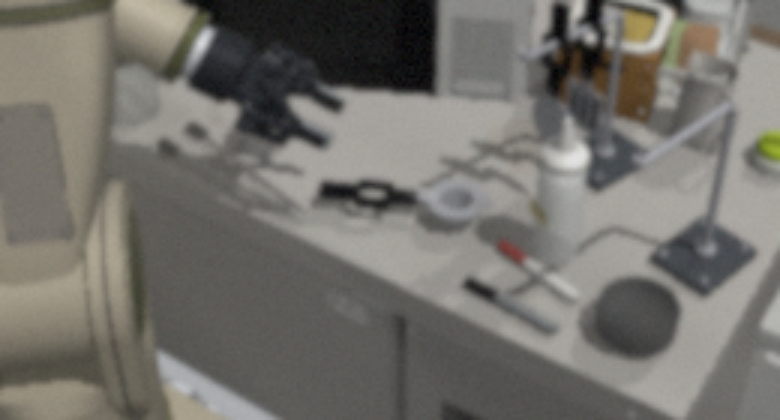

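```bash
python3 -m crank '[[[0,0,0.4,0.9,0.42,0,60],[0.04,-0.08,0.3,0.9,0.42,0,60],[0.04,-0.08,0.3,0.9,0.42,0,60],[0.04,-0.08,0.2,0.9,0.42,0,60],[0.04,-0.08,0,0.9,0.42,0,60],[0.04,-0.08,0,0.9,0.42,0,60],[0.04,-0.08,0,0.9,0.42,0,60],[0.04,-0.08,0,0.9,0.42,0,60]]]' 50;python3 -m crank '[[[0.04,-0.08,0,0.9,0.42,0,60],[0.04,-0.08,0,0.9,0.42,0,60],[0.04,-0.08,0,0.9,0.42,0,60],[0.04,-0.08,0,0.9,0.42,0,60],[0.04,-0.08,0,0.54,0.25,0,60],[0,0,0,0,0,0,60]]]' 50; python3 wr.py f1; python3 - <<'E'
from plan import *; from ik import layM
delta(layM(115,90),[.460,-.027,.2])
E
```

```text
clock: 27.1
position: [0.4466, 0.0044, 0.1841]
ee_rot: [0.957, 0.213, 0.043, 0.19]
ft_force: [0.5, 0.4, 0.0]
grip_width: 0.702
clock: 27.85
position: [0.4586, -0.0205, 0.1838]
ee_rot: [0.976, 0.216, 0.0, -0.001]
ft_force: [-0.1, -0.1, -1.0]
grip_width: 0.704
27.85 [ 0.4586 -0.0205  0.1838] [-0.327 -0.011  0.274  1.957  0.     1.195  0.382] [-0.06 -0.13 -0.99] 0.7038032171885141
tcp [ 0.46   -0.027   0.1813] shift units [ 0.03 -0.12 -0.04] turn units [-0.02 -0.   -0.  ]
```

View pics/f1.png

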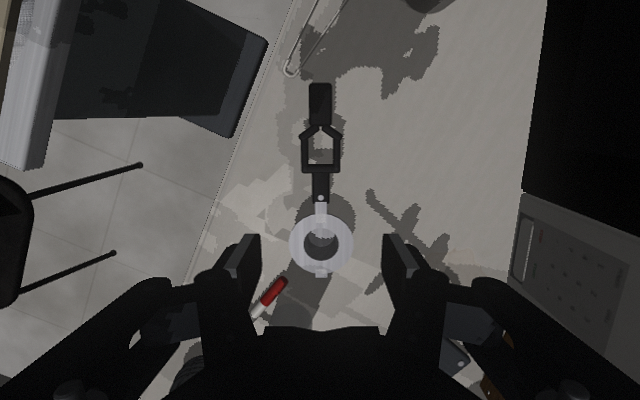

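```bash
python3 - <<'E'
from h import *
z=np.load("f1.npz");W=z["W"];im=z["im"]
Q=W[205:280,285:357].reshape(-1,3);Q=Q[(Q[:,2]>.02)&(Q[:,2]<.05)]
hi=Q[Q[:,2]>.024];print("rim",len(hi),hi.mean(0).round(4),((hi.min(0)+hi.max(0))/2).round(4),hi.min(0).round(3),hi.max(0).round(3))
T=W[83:125,305:335].reshape(-1,3);T=T[(T[:,2]>.02)];print("tab",T.mean(0).round(4),T.min(0).round(3),T.max(0).round(3))
H=W[174:200,310:332].reshape(-1,3);H=H[(H[:,2]>.02)];print("handle",H.mean(0).round(4),H.min(0).round(3),H.max(0).round(3))
c=hi[:,:2];A=np.c_[c-c.mean(0),np.ones(len(c))];k=np.linalg.lstsq(A,hi[:,2],rcond=None)[0];print("tilt",np.degrees(k[:2]).round(2))
d=T.mean(0)-hi.mean(0);print("az",np.degrees(np.arctan2(d[1],d[0])),np.linalg.norm(d[:2]))
E
```

```text
rim 2518 [ 0.4858 -0.0819  0.0307] [ 0.4861 -0.0812  0.0286] [ 0.452 -0.121  0.024] [ 0.52  -0.041  0.033]
tab [0.425  0.0469 0.0307] [0.409 0.026 0.027] [0.443 0.068 0.033]
handle [ 0.4594 -0.0259  0.0307] [ 0.446 -0.041  0.027] [ 0.473 -0.011  0.033]
tilt [-0.22  0.21]
az 115.2428958301619 0.14238833776798496
```

```bash
python3 -m crank '[[[0.03,-0.11,-0.5,0,0,0,45],[0,0,-0.7,0,0,0,45],[0,0,-0.7,0,0,0,45],[0,0,-0.5,0,0,0,45],[0,0,-0.3,0,0,0,45],[0,0,0,0,0,0,45]]]' 50; python3 wr.py f2
```

```text
clock: 28.65
position: [0.4592, -0.0251, 0.0209]
ee_rot: [0.976, 0.218, -0.001, -0.001]
ft_force: [0.5, 0.0, 0.0]
grip_width: 0.527
28.65 [ 0.4592 -0.0251  0.0209] [-0.3    0.221  0.279  2.108 -0.086  0.826  0.47 ] [0.53 0.03 0.03] 0.5274029332577136
```

View pics/f2.png

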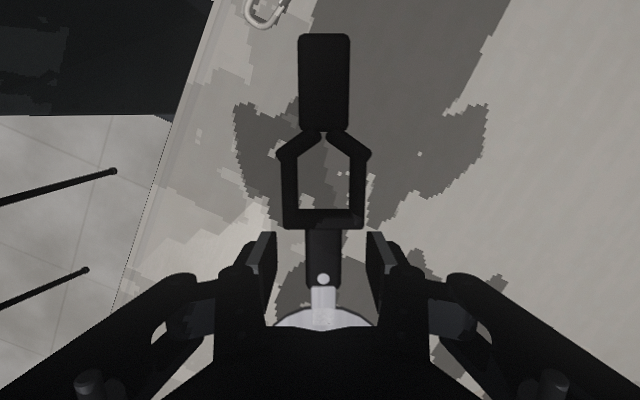

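```bash
python3 -m crank '[[[0,0,-0.12,0,0,0,45],[0,0,-0.08,0,0,0,45],[0,0,0,0,0,0,0],[0,0,0,0,0,0,0],[0,0,0,0,0,0,0],[0,0,0,0,0,0,0]]]' 90;python3 -m crank '[[[0,0,0.2,0,0,0,0],[0,0,0.6,0,0,0,0],[0,0,0.8,0,0,0,0],[0,0,0,0,0,0,0]]]' 90; python3 wr.py f3
```

```text
clock: 29.45
position: [0.4607, -0.026, 0.01]
ee_rot: [0.976, 0.217, 0.0, -0.002]
ft_force: [-1.0, 0.9, 2.9]
grip_width: 0.185
clock: 29.95
position: [0.463, -0.026, 0.1097]
ee_rot: [0.976, 0.217, 0.004, -0.001]
ft_force: [0.6, 0.2, -2.6]
grip_width: 0.189
29.95 [ 0.463  -0.026   0.1097] [-0.321  0.079  0.294  2.038 -0.031  1.021  0.425] [ 0.65  0.16 -2.64] 0.1887286415367225
```

View pics/f3.png

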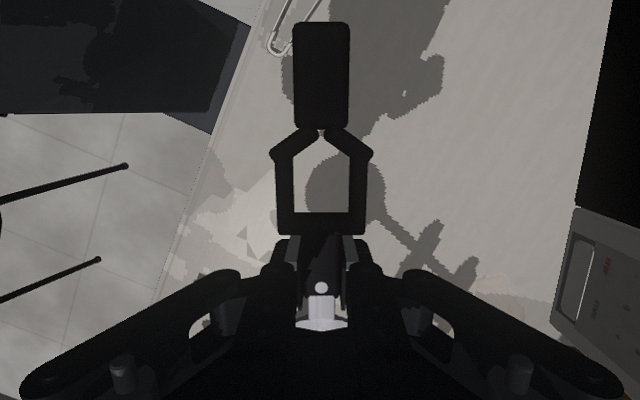

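```bash
python3 - <<'E'
import numpy as np
from scipy.optimize import least_squares
def cf(P,r=.0285):
    f=lambda c:np.hypot(P[:,0]-c[0],P[:,1]-c[1])-c[2]
    s=least_squares(f,[P[:,0].mean(),P[:,1].mean(),r],loss="soft_l1",f_scale=.002);return s.x.round(4),np.std(s.fun).round(4)
for f in("e1","c1","c5","a_top","a_scene","e5t","e5s"):
    W=np.load(f+".npz")["W"].reshape(-1,3)
    for lo,hi in((.044,.058),):
        P=W[(abs(W[:,0]-.473)<.045)&(abs(W[:,1]-.197)<.045)&(W[:,2]>lo)&(W[:,2]<hi)]
        if len(P)>10:print(f,len(P),cf(P),((P.min(0)+P.max(0))/2).round(4),P[:,2].max().round(3))
W=np.load("f3.npz")["W"]
T=W[25:115,297:345].reshape(-1,3);print("tab",T.mean(0));n=T[T[:,1]<np.median(T[:,1])];m=T[T[:,1]>=np.median(T[:,1])]
F=W[215:232,285:360].reshape(-1,3);F=F[F[:,2]>.1];print("eye base",F.mean(0));d=T.mean(0)-F.mean(0);print("tilt tab up deg",np.degrees(np.arctan2(d[2],np.hypot(d[0],d[1]))),"az",np.degrees(np.arctan2(d[1],d[0])))
A=np.c_[T[:,:2]-T[:,:2].mean(0),np.ones(len(T))];k=np.linalg.lstsq(A,T[:,2],rcond=None)[0];print(np.degrees(k[:2]))
E
```

```text
e1 333 (array([0.4713, 0.1928, 0.0293]), np.float64(0.0009)) [0.4712 0.1932 0.0493] 0.054
c1 479 (array([0.4716, 0.1926, 0.0292]), np.float64(0.0011)) [0.4717 0.1933 0.0492] 0.054
c5 908 (array([0.4715, 0.1927, 0.0292]), np.float64(0.0009)) [0.4718 0.1933 0.0494] 0.055
a_top 40 (array([0.473 , 0.1951, 0.0292]), np.float64(0.0009)) [0.4727 0.1955 0.0508] 0.056
a_scene 56 (array([0.4722, 0.193 , 0.0293]), np.float64(0.0022)) [0.4727 0.1934 0.0486] 0.053
e5t 38 (array([0.4731, 0.1954, 0.0291]), np.float64(0.0008)) [0.4731 0.1958 0.0515] 0.057
tab [nan nan nan]
eye base [ 0.45363164 -0.00820543  0.12964688]
tilt tab up deg nan az nan
 ** On entry to DLASCL parameter number  4 had an illegal value
 ** On entry to DLASCL parameter number  4 had an illegal valueTraceback (most recent call last):
  File "<stdin>", line 14, in <module>
    x, resids, rank, s = _umath_linalg.lstsq(a, b, rcond,
                         ~~~~~~~~~~~~~~~~~~~^^^^^^^^^^^^^
                                             signature=signature)
                                             ^^^^^^^^^^^^^^^^^^^^
    raise LinAlgError("SVD did not converge in Linear Least Squares")
numpy.linalg.LinAlgError: SVD did not converge in Linear Least Squares
```

```bash
python3 - <<'E'
import numpy as np
W=np.load("f3.npz")["W"]
M=W[15:235,270:375].reshape(-1,3);M=M[np.isfinite(M).all(1)];M=M[(M[:,2]>.1)&(M[:,2]<.16)]
print(len(M),M.mean(0).round(4))
u=np.array([-.423,.906]);s=M[:,:2]@u;w=M[:,:2]@np.array([.906,.423])
A=np.c_[s-s.mean(),w-w.mean(),np.ones(len(s))];k=np.linalg.lstsq(A,M[:,2],rcond=None)[0];print("slope tab-up deg",np.degrees(np.arctan(k[0])),"side",np.degrees(np.arctan(k[1])),s.max()-s.min())
E
```

```text
11548 [0.4368 0.0267 0.13  ]
slope tab-up deg 0.9099037541335969 side 0.2975365143705942 0.08564358166574484
```

```bash
python3 - <<'E'
from ik import *
for dz in(.11,.0335):
    M=layM(195,90);q,e,a=ik(np.array([.4121,.178,dz]),M,np.array([-.321,.079,.294,2.038,-.031,1.021,.425]));print(dz,q.round(2),e,a)
for f in("a_top","c1","d1"):
    W=np.load(f+".npz")["W"].reshape(-1,3)
    P=W[(abs(W[:,0]-.40)<.05)&(abs(W[:,1]-.165)<.1)&(W[:,2]<.2)];P=P[np.hypot(P[:,0]-.4715,P[:,1]-.193)>.036]
    if len(P):print(f,len(P),P[:,2].max().round(3),P[P[:,2].argmax()].round(3),(P[:,2]>.012).sum())
E
```

```text
0.11 [-0.54  0.05  0.03  2.06 -0.    1.03  1.32] 1.5091410973618874e-06 0.0012412600314197315
0.0335 [-0.49  0.17 -0.03  2.12  0.01  0.85  1.31] 1.7095568983535982e-06 0.0014361370506366191
a_top 1546 0.02 [0.406 0.131 0.02 ] 15
c1 7068 0.015 [0.398 0.096 0.015] 155
d1 11378 0.015 [0.432 0.256 0.015] 335
```

```bash
python3 -m crank '[[[-0.05,0.2,0,0,0,1,0],[-0.05,0.2,0,0,0,1,0],[-0.05,0.2,0,0,0,1,0],[-0.05,0.2,0,0,0,1,0],[-0.05,0.2,0,0,0,1,0],[-0.05,0.2,0,0,0,1,0],[-0.05,0.2,0,0,0,1,0],[-0.05,0.2,0,0,0,1,0]]]' 90; python3 -m crank '[[[-0.05,0.2,0,0,0,1,0],[-0.05,0.2,0,0,0,1,0],[-0.05,0.2,0,0,0,1,0],[-0.05,0.2,0,0,0,1,0],[-0.05,0.2,0,0,0,1,0],[-0.05,0.2,0,0,0,1,0],[-0.05,0.2,0,0,0,1,0],[-0.05,0.2,0,0,0,1,0]]]' 90; python3 -m crank '[[[0,0,0,0,0,0,0],[0,0,0,0,0,0,0]]]' 90; python3 wr.py g1; python3 wr.py g1t top;python3 wr.py g1s scene
```

```text
clock: 31.0
position: [0.4355, 0.0701, 0.1047]
ee_rot: [0.842, 0.539, -0.001, -0.002]
ft_force: [-0.1, 0.4, -1.1]
grip_width: 0.187
clock: 32.0
position: [0.4116, 0.1659, 0.1046]
ee_rot: [0.607, 0.794, -0.002, -0.002]
ft_force: [0.6, 0.8, -0.5]
grip_width: 0.183
clock: 32.25
position: [0.4123, 0.1652, 0.1052]
ee_rot: [0.609, 0.793, -0.001, -0.001]
ft_force: [-1.0, -0.6, -1.6]
grip_width: 0.187
32.25 [0.4123 0.1652 0.1052] [-0.524  0.057  0.042  2.068 -0.005  1.021  1.352] [-1.   -0.6  -1.56] 0.18743541635160466
32.3 [0.4124 0.1652 0.1054] [-0.523  0.057  0.042  2.068 -0.005  1.021  1.352] [ 0.1  -0.13 -2.18] 0.19075864500680131
32.35 [0.4126 0.1653 0.1056] [-0.523  0.057  0.042  2.067 -0.005  1.021  1.352] [ 0.77 -0.09 -0.83] 0.18523335718720355
```

View pics/g1.png

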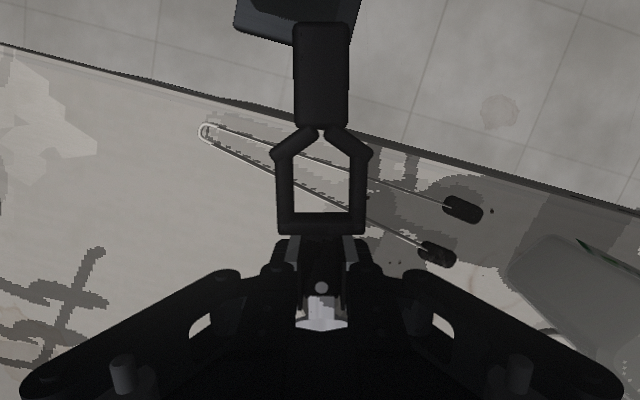

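```bash
cat > rim.py <<'E'
import sys
from h import *
from scipy.optimize import least_squares
def rim(f,cx,cy,zlo,zhi):
    W=np.load(f+".npz")["W"].reshape(-1,3)
    P=W[(np.hypot(W[:,0]-cx,W[:,1]-cy)<.05)&(W[:,2]>zlo)&(W[:,2]<zhi)]
    if len(P)<20:print(f,len(P));return
    # annulus 20.5..35: centre maximizing fit
    z=np.median(P[:,2]);P=P[abs(P[:,2]-z)<.008]
    fn=lambda c:(lambda r:np.where(r>.035,r-.035,np.where(r<.0205,.0205-r,0)))(np.hypot(P[:,0]-c[0],P[:,1]-c[1]))+1e-4*0
    best=min(((np.sum(fn((a,b))),a,b) for a in np.arange(cx-.025,cx+.025,.001) for b in np.arange(cy-.025,cy+.025,.001)))
    A=np.c_[P[:,:2]-P[:,:2].mean(0),np.ones(len(P))];k=np.linalg.lstsq(A,P[:,2],rcond=None)[0]
    # all near-optimal centres averaged
    G=[(a,b) for a in np.arange(cx-.025,cx+.025,.001) for b in np.arange(cy-.025,cy+.025,.001) if np.sum(fn((a,b)))<best[0]*1.05+.002]
    print(f,len(P),"z",z.round(4),"centre",np.mean(G,0).round(4),len(G),"mean",P.mean(0).round(4),"tilt",np.degrees(k[:2]).round(1))
E
python3 - <<'E'
from rim import rim
rim("g1t",.472,.18,.09,.16);rim("g1s",.472,.18,.09,.16)
rim("e5t",.486,-.081,.015,.05);rim("e5s",.486,-.081,.015,.05)
E
python3 -c "
import cv2
a=cv2.imread('pics/g1t.png')[150:270,190:450];cv2.imwrite('pics/g1tb.png',cv2.resize(a,None,fx=3,fy=3))"
```

```text
g1t 24 z 0.1257 centre [0.4742 0.1801] 131 mean [0.487  0.1579 0.1252] tilt [ 10.3 -12.9]
g1s 52 z 0.1226 centre [0.4695 0.1805] 12 mean [0.4771 0.174  0.123 ] tilt [-0.8 -2.5]
e5t 212 z 0.0295 centre [ 0.4859 -0.0797] 9 mean [ 0.4864 -0.0785  0.0297] tilt [-0.  0.]
e5s 205 z 0.0291 centre [ 0.4846 -0.0816] 13 mean [ 0.4846 -0.0801  0.0291] tilt [-0.3 -0.1]
```

View pics/g1tb.png

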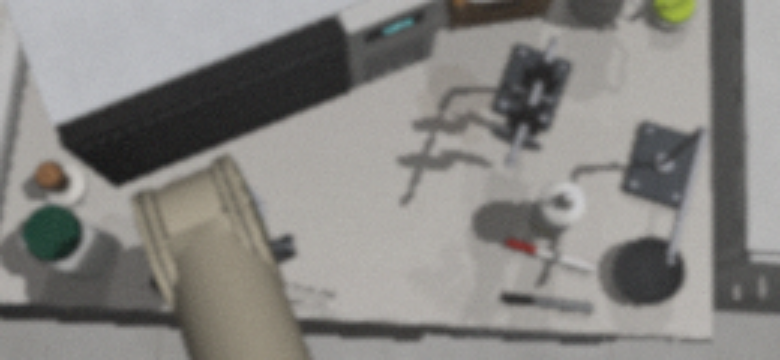

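```bash
python3 -m crank '[[[-0.01,0.11,0,0,0,0,0],[0,0.1,-0.2,0,0,0,0],[0,0,-0.3,0,0,0,0],[0,0,0,0,0,0,0],[0,0,0,0,0,0,0]]]' 90; python3 wr.py g2s scene; python3 - <<'E'
from rim import rim
rim("g2s",.472,.193,.07,.16)
import cv2
a=cv2.imread('pics/g2s.png')[180:250,220:320];cv2.imwrite('pics/g2sb.png',cv2.resize(a,None,fx=7,fy=7,interpolation=2))
E
```

```text
clock: 33.02
position: [0.412, 0.1788, 0.076]
ee_rot: [0.608, 0.794, -0.001, -0.001]
ft_force: [0.2, 0.3, -1.2]
grip_width: 0.184
33.025 [0.412  0.1788 0.076 ] [-0.538  0.109  0.03   2.083 -0.006  0.952  1.329] [ 0.2   0.3  -1.22] 0.18432194332485038
g2s 41 z 0.0941 centre [0.4662 0.1914] 25 mean [0.4746 0.1808 0.095 ] tilt [ 0.7 -2.4]
```

View pics/g2sb.png

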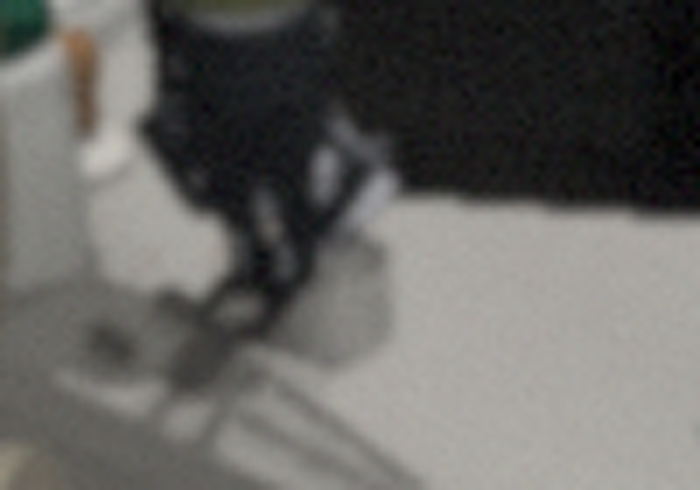

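```bash
python3 -m crank '[[[0,-0.01,-0.15,0,0,0,0],[0,0,-0.15,0,0,0,0],[0,0,-0.13,0,0,0,0],[0,0,0,0,0,0,0]]]' 90; python3 wr.py g3s scene;  python3 -m crank '[[[0,0,-0.1,0,0,0,0],[0,0,-0.08,0,0,0,0],[0,0,0,0,0,0,0]]]' 90; python3 wr.py g4s scene; python3 - <<'E'
from rim import rim
rim("g3s",.472,.193,.05,.13);rim("g4s",.472,.193,.04,.13)
E
```

```text
clock: 33.58
position: [0.4115, 0.1777, 0.0492]
ee_rot: [0.608, 0.794, -0.001, -0.002]
ft_force: [-0.1, -0.3, -1.3]
grip_width: 0.185
33.575 [0.4115 0.1777 0.0492] [-0.536  0.15   0.03   2.105 -0.008  0.891  1.332] [-0.07 -0.28 -1.3 ] 0.18503008289248093
clock: 34.0
position: [0.4117, 0.1779, 0.0388]
ee_rot: [0.608, 0.794, -0.001, -0.001]
ft_force: [0.0, -0.6, -2.0]
grip_width: 0.187
34.0 [0.4117 0.1779 0.0388] [-0.536  0.167  0.03   2.112 -0.009  0.866  1.332] [ 0.   -0.56 -1.96] 0.18676738019069933
g3s 41 z 0.068 centre [0.4664 0.1906] 25 mean [0.4756 0.1786 0.0679] tilt [-0.7 -3.3]
g4s 40 z 0.0563 centre [0.4659 0.1912] 24 mean [0.4731 0.1788 0.0566] tilt [ 2.1 -1. ]
```

```bash
python3 -m crank '[[[0,0,-0.05,0,0,0,0],[0,0,0,0,0,0,0]]]' 90;  python3 -m crank '[[[0,0,-0.03,0,0,0,0],[0,0,0,0,0,0,0]]]' 90
```

```text
clock: 34.3
position: [0.4119, 0.178, 0.0361]
ee_rot: [0.608, 0.794, -0.001, -0.001]
ft_force: [-0.5, 0.8, -1.5]
grip_width: 0.188
clock: 34.55
position: [0.4122, 0.1781, 0.0346]
ee_rot: [0.608, 0.794, -0.001, -0.001]
ft_force: [-0.9, -1.0, 1.6]
grip_width: 0.189
```

```bash
python3 -m crank '[[[0,0,-0.01,0,0,0,0],[0,0,0,0,0,0,20],[0,0,0,0,0,0,24],[0,0,0,0,0,0,35],[0,0,0,0,0,0,45],[0,0,0,0,0,0,45],[0,0,0.2,0,0,0,45],[0,0,0.4,0,0,0,45]]]' 50; python3 wr.py g5; python3 wr.py g5s scene
```

```text
clock: 35.55
position: [0.4115, 0.1777, 0.0703]
ee_rot: [0.608, 0.794, -0.001, -0.002]
ft_force: [-0.1, 0.5, -0.1]
grip_width: 0.531
35.55 [0.4115 0.1777 0.0703] [-0.537  0.116  0.03   2.089 -0.007  0.94   1.33 ] [-0.13  0.51 -0.08] 0.5313974149671004
35.6 [0.4133 0.1787 0.0737] [-0.537  0.112  0.03   2.085 -0.007  0.943  1.33 ] [2.18 1.17 2.96] 0.5284751378990158
```

View pics/g5.png

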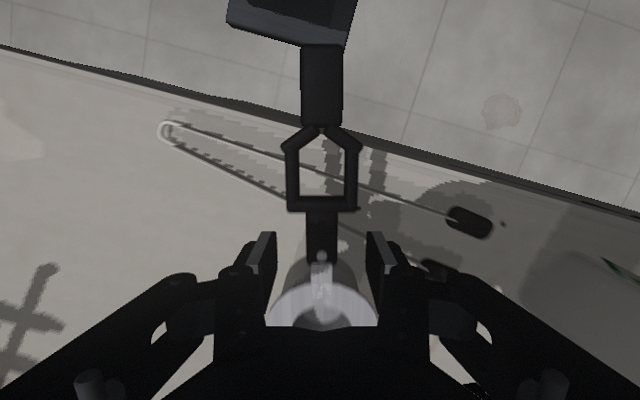

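```bash
python3 -m crank '[[[0,0,0.6,0,0,0,45],[0,0,0.9,0,0,0,45],[0,0,0.9,0,0,0,45],[0,-0.2,0.4,0,0,0,45],[0,-0.4,0,0,0,0,45],[0,0,0,0,0,0,45]]]' 50; python3 wr.py g6; python3 wr.py g6s scene; python3 - <<'E'
from rim import rim
from h import *
rim("g6",.472,.193,.035,.08);rim("g6s",.472,.193,.035,.08)
W=np.load("g6.npz")["W"].reshape(-1,3)
P=W[(W[:,2]>.035)&(W[:,2]<.08)&(W[:,0]<.47)&(W[:,0]>.29)&(abs(W[:,1]-.16)<.06)]
c=np.array([.4715,.193]);s=np.linalg.norm(P[:,:2]-c,axis=1)
for a in np.arange(.02,.17,.02):
    Q=P[(s>a)&(s<a+.02)]
    if len(Q):print(a.round(2),len(Q),np.median(Q,0).round(4))
a=cv2.imread('pics/g6s.png')[170:260,200:330];cv2.imwrite('pics/g6sb.png',cv2.resize(a,None,fx=6,fy=6,interpolation=2))
E
```

```text
clock: 36.4
position: [0.4121, 0.1407, 0.2382]
ee_rot: [0.609, 0.793, -0.0, -0.001]
ft_force: [-0.1, -0.0, 0.0]
grip_width: 0.527
36.4 [0.4121 0.1407 0.2382] [-0.506 -0.094  0.069  1.919  0.005  1.318  1.393] [-0.13 -0.02  0.03] 0.5274988800849669
36.45 [0.4119 0.1417 0.2379] [-0.507 -0.094  0.068  1.919  0.005  1.318  1.392] [-0.14  0.29  0.68] 0.5286256407407294
g6 1837 z 0.0553 centre [0.4695 0.1935] 8 mean [0.4683 0.1885 0.0552] tilt [-0.3 -0.5]
g6s 154 z 0.0528 centre [0.4707 0.1937] 10 mean [0.4713 0.193  0.0532] tilt [-0.5 -0.2]
0.02 777 [0.4491 0.1866 0.0555]
0.04 268 [0.4224 0.1811 0.0553]
0.06 308 [0.4026 0.1756 0.0553]
0.08 373 [0.3889 0.1744 0.0552]
0.1 367 [0.3635 0.1634 0.0552]
0.12 400 [0.3458 0.1593 0.0553]
0.14 431 [0.3265 0.1541 0.0553]
0.16 59 [0.3155 0.1514 0.0543]
```

View pics/g6.png

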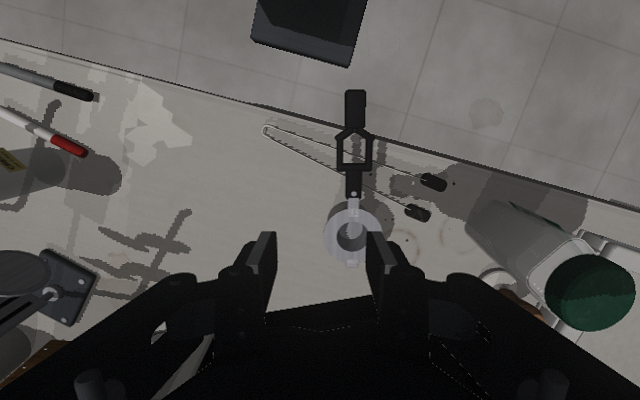

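View pics/g6sb.png

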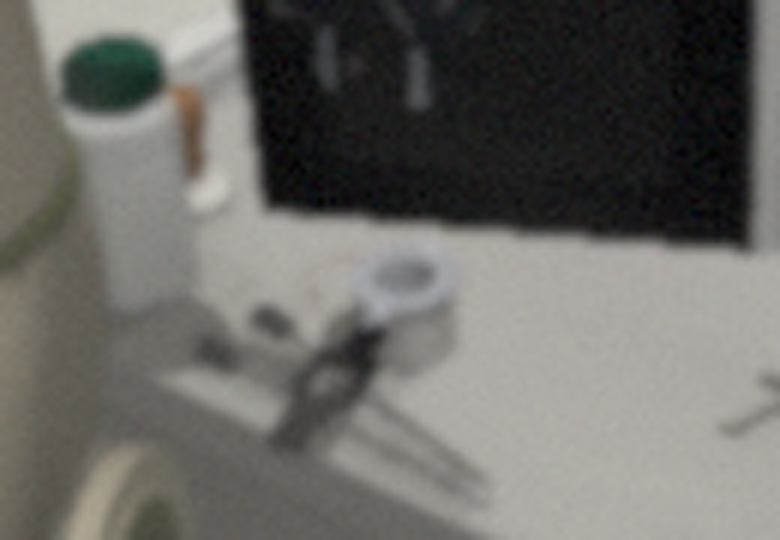

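```bash
python3 - <<'E'
import cv2
a=cv2.imread('pics/g6s.png')[170:310,320:460];cv2.imwrite('pics/g6h.png',cv2.resize(a,None,fx=4,fy=4,interpolation=2))
E
```

```text
(no output)
```

View pics/g6h.png

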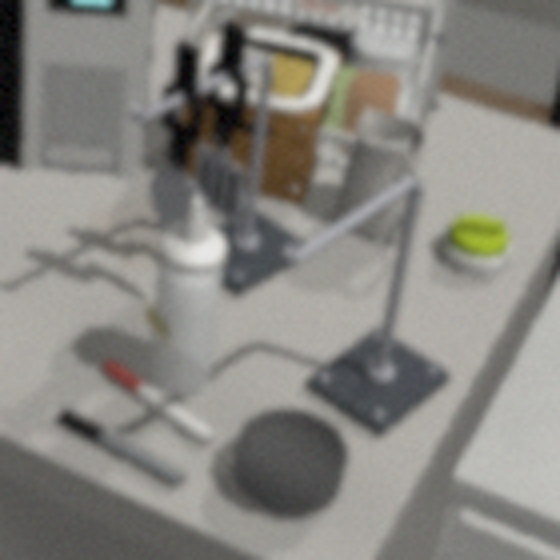

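Skimmer (~(180,110)) and turner (~(230,75)) hang on the spare hook, the crowded hook is empty, and the bottle and lids stand where they were. Handing in.

```bash
python3 -c "
from workcell import manip
print(manip.hand_in())"
```

```text
the job is handed in; nothing more can be done
None
```

The whole job was done in the order asked and handed in at about 36.5 s of the 72 s allowed.

- **Hooks:** I moved the turner and then the skimmer to the spare hook. The last scene picture shows both hanging there and the crowded hook empty.
- **Laying flat:** I took the strainer off, laid it on the counter with its bowl opening upward and let go. It measured level to about 0.3°, with its upper face 31 mm up, against 30 mm expected.
- **On the cup:** I picked the strainer up again by the lower handle and set it in the cup.
    - The upper face is 55 mm up along its length, which puts the origin at about 49 mm against about 48 mm expected.
    - Tilt is about 0.5° or less.
    - The rim centre is within about 2 mm of the cup's measured centre.
- **Bystanders:** The bottle, jar, lids and cup are upright and look unmoved in the last pictures. I did not re-measure their positions. The wrist force read at the ends of the moves stayed under 7 N, and the gripper was clear of everything at the end.

Two checks were weaker. The overhead camera read the cup about 2 mm away from the wrist camera, so I used the wrist value. During the descent onto the cup the arm hid the bowl from the overhead camera and part of it from the scene camera. I relied on the arm's pose there, and the checks after release confirmed the placing.

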